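# Load a centrifuge rotor in balance, with reducing sleeves

### The job

Load the centrifuge rotor so that it is balanced: put the large tube in the bucket opposite the large tube already there, and the spare grey sleeve in the bucket opposite the sleeve already there; then stand one small tube in each of the two sleeves. Everything must be upright and fully down; leave what is already in the rotor in its place and do not tip anything over.

Things in the scene. Friction and masses are not known exactly. Their poses are not given: they have to be found in the camera images.
- rotor: Aluminium four-bucket centrifuge rotor on a round loading stand, fixed, does not turn. Origin: on its axis at bench level, z up. Four round buckets 44 mm from the axis, on its +x, +y, -x, -y; each: floor 24 mm, rim 86 mm above the bench, bore 31.5 mm, rim 42 mm across with a 5 mm deep coned lead-in. Hub under 95 mm high. The +x bucket starts with the large tube, +y with the sleeve.
- large_tube_in_rotor: Large clear plastic centrifuge tube with a white cap, 115 mm tall, standing in one bucket of the rotor (the one on the rotor's +x), where it stays. Same shape and origin as large_tube. Keep the arm clear of the fixed equipment beside the work: on the right the blue bath (all of x over 0.39 with y under 0.27, up to 0.42 high), on the left a test cabinet (y over 0.51).
- sleeve_in_rotor: Grey reducing sleeve, empty, standing in the bucket on the rotor's +y, where it stays; its top is 114 mm above the bench. Same shape as sleeve. Origin: centre of its underside; z up along it.
- large_tube: Large clear plastic centrifuge tube, standing upright on the worktop at the start: 115 mm tall, flat foot, body 29 mm across, white screw cap 33.5 mm across over the top 16 mm. About 55 g. Origin: centre of its underside; z up along it. In a bucket its foot stands on the bucket's floor.
- sleeve: Spare grey reducing sleeve, standing upright on the worktop at the start: 90 mm tall; lower 66 mm is 28.6 mm across and goes in a bucket down to its floor, the collar above is 34 mm across (grip here). Bore from the top: 19.4 mm wide, 68 mm deep (its floor 22 mm above the underside), mouth coned out to 30 mm over 6 mm. 50 g. Origin: centre of its underside; z up along it.
- small_tube_1: Small glass sample tube with a white screw cap, standing upright on the worktop at the start: 111 mm tall, body 16.4 mm across, cap 19.6 mm across over the top 17 mm. 22 g or so. Origin: centre of its underside; z up along it. Grip it by the cap. The two small tubes are alike.
- small_tube_2: Small glass sample tube with a white screw cap, standing upright on the worktop at the start: 111 mm tall, body 16.4 mm across, cap 19.6 mm across over the top 17 mm. 22 g or so. Origin: centre of its underside; z up along it. Grip it by the cap. The two small tubes are alike.

How it is judged:
At the end, for the whole second after the job is handed in: Large tube and spare sleeve each stand on the floor of the bucket opposite their like (6 mm sideways, 5 mm in height, 0.15 rad), the two first ones are still in their buckets, and each sleeve holds one small tube down on its floor (7 mm, 5 mm in height), all at rest (x of large_tube in the frame of rotor between -0.05 and -0.038 m and y of large_tube in the frame of rotor between -0.006 and 0.006 m and z of large_tube in the frame of rotor between 0.019 and 0.029 m and angle between each of large_tube, sleeve, large_tube_in_rotor, sleeve_in_rotor's own z axis and vertical below 0.15 rad and x of sleeve in the frame of rotor between -0.006 and 0.006 m and y of sleeve in the frame of rotor between -0.05 and -0.038 m and z of sleeve in the frame of rotor between 0.019 and 0.029 m and x of large_tube_in_rotor in the frame of rotor between 0.038 and 0.05 m and y of large_tube_in_rotor in the frame of rotor between -0.006 and 0.006 m and z of large_tube_in_rotor in the frame of rotor between 0.019 and 0.029 m and x of sleeve_in_rotor in the frame of rotor between -0.006 and 0.006 m and y of sleeve_in_rotor in the frame of rotor between 0.038 and 0.05 m and z of sleeve_in_rotor in the frame of rotor between 0.019 and 0.029 m and ((horizontal distance between small_tube_1 and sleeve below 0.007 m and z of small_tube_1 in the frame of sleeve between 0.017 and 0.027 m and angle between each of small_tube_1, small_tube_2's own z axis and vertical below 0.17 rad and horizontal distance between small_tube_2 and sleeve_in_rotor below 0.007 m and z of small_tube_2 in the frame of sleeve_in_rotor between 0.017 and 0.027 m) or (horizontal distance between small_tube_2 and sleeve below 0.007 m and z of small_tube_2 in the frame of sleeve between 0.017 and 0.027 m and angle between each of small_tube_2, small_tube_1's own z axis and vertical below 0.17 rad and horizontal distance between small_tube_1 and sleeve_in_rotor below 0.007 m and z of small_tube_1 in the frame of sleeve_in_rotor between 0.017 and 0.027 m)) and linear speed of each of large_tube, sleeve, small_tube_1, small_tube_2 below 0.02 m/s); the robot touches nothing.
It fails at once if the large tube or the sleeve that was already in the rotor is taken out of its place (distance of any of large_tube_in_rotor, sleeve_in_rotor from where it was at the start of the episode above 0.02 m).
It fails at once if a tube or a sleeve is tipped over (angle between any of large_tube, sleeve, small_tube_1, small_tube_2, large_tube_in_rotor, sleeve_in_rotor's own z axis and vertical above 0.7 rad).
It also fails if it takes over 112 s, if anything falls off the work surface, if the arm or the gripper's body presses on something with over 40 N, if the wrist force passes 120 N, or if a joint passes its speed limit or range.

### The arm

A 6-joint arm with a two-finger parallel gripper is mounted at the origin on a cart in front of the work surface, level with it; the furniture and walls round the work are solid. World frame = base frame: x ahead of the robot, y to its left, z up, the work surface at z = 0. Lengths are in m, angles in rad, forces in N, time in s.
With the tool pointing down it reaches from about 0.375 to 0.975 m from the base axis. Payload 3.8 kg.
Tool frame: the origin (TCP) lies midway between the tips of the shut fingers; the grasp point (between the pads) lies 19 mm behind it; z points along the fingers, y is the line along which they close (so a half turn about z gives the same grasp; the last joint's range is limited). The gripper opens to 85 mm and grips with 20 to 120 N. Pads are 22 mm wide; open, the fingers measure 114 mm over their backs; the gripper's body (76 mm by 85 mm) begins 54 mm behind the grasp point. The pads swing forward as they close: fully open they stand 13 mm farther back than shut.
Start: joints at [-1.336, 0.264, 1.604, -0, 1.274, -0.037], TCP at [0.181, -0.65, 0.205] pointing down, gripper open.
Joint ranges: [-2.63, 2.63], [-0.94, 2.18], [0.31, 2.57], [-1.31, 4.45], [0, 2.66], [-2.55, 2.55]. Speed limits (rad/s): [2.57, 2.57, 3.14, 3.14, 3.14, 3.14].

### API

Orientations are given as a rotation vector (axis times angle).
In Python, from workcell import bot, read_camera, camera_info, ticket gives the robot as it stands.
- The arm moves only by the tool servo_tool, never from a script. Its argument "targets" is a list of rows, each an object of numbers: "hand": the closure, from -1 (fully open) to 1 (shut); "x", "y", "z": the shift along the tool's x, y, z as a fraction of full scale; "roll": the turn about the tool's z as a fraction of full scale. In form: [{"hand": .., "x": .., "y": .., "z": .., "roll": ..}, ...]. A call has 1 to 10 rows; each row is the pose to reach, as a shift and turn from the pose commanded when the call began, along the tool's axes at that moment, turning the shorter way round; what a row does not reach only later rows make up. Full scale, the value 1, is 50 cm for a shift and 180 degrees for a turn. A row lasts 1/12 s, in which the tool goes at most 41.7 mm and 7.16 degrees, less where a joint would pass 70% of its speed; a pose out of reach is approached as far as the arm can. A call with a number of a shift or a turn outside -1 to 1 is refused whole. A call with a gripper value outside its range is refused whole. The fingers move at their own pace and stop on an object; "grip_force" is the grip in N (left out, the last holds). Time passes only in rows, so rows that repeat a pose let the fingers close. It gives the time, the measured TCP pose, the force, the opening and the grip force at its end, in the units of the state.
- bot.read_state(): the state, without advancing time (a new reading comes with each control period).
- read_camera(name): name is "scene" or "top" or "wrist"; returns the picture (400x640x3 uint8, red, green, blue); there is no depth.
- camera_info(name): a dict with "fx", "fy", "cx", "cy" (pixels), "k1" (the pictures are not rectified: a ray, as slopes to the right and down, at radius r is drawn at 1 + k1 r^2 times it, then the intrinsics apply), "eye" and "orientation" of the camera in the world; the wrist camera has in their place "T_tool_cam" (4x4, takes a point from camera to tool coordinates, whose origin is the TCP and whose axes are the flange's). Camera axes: x right, y down, z forward; pixel columns grow to the right and rows downward; lengths in m; the calibration is good to about 2 mm. A picture is of the moment at which its call begins: read the wrist's pose just before it. camera_info takes no time and is no camera call.
- ticket.finish_job(): hands the job in; it is judged then, once.
The state is a dict: "time": time; "q": joint angles; "joint_vel": joint speeds; "joint_torque": joint torques, N m; "tool_pos": TCP position; "tcp_rot": TCP orientation; "wrist_force": force on the tool from outside, world axes, zero at the start; "torque": the same for the moment, N m; "width": opening from 0.0 (shut) to 1.0 (fully open); "grip_force": force on a finger pad.
Only numpy, scipy, OpenCV 4.12 (cv2) and the standard library are available. Lean on these libraries where they do the work, as an engineer would, in place of code of your own. Each camera call takes 0.05 s, during which the arm holds its last target. There are 200 camera calls.

## Working session

There is one attempt and no reset: what is moved stays moved. The work goes in short steps, Python scripts to look and compute and a tool call to move; the robot and the scene stay as the last step left them, time stands still between calls to the robot, and variables do not carry over. Pictures are saved under pics/ and viewed, at most 14 in all, crops included, and the job is handed in when it is done.

Besides the shell and the picture viewer there is one more tool, called after "Request:" as name([rows], argument=value, ...), one row to a line, values as JSON. servo_tool: Moves the arm, as the interface text tells. Its arguments: {"type":"object","properties":{"targets":{"type":"array"},"grip_force":{"type":"number"}},"required":["targets"]}

```bash
ls; mkdir -p pics
python3 - <<'E'
from workcell import bot, read_camera, camera_info
import cv2,json
for n in ("scene","top"):
    im=read_camera(n); cv2.imwrite(f"pics/{n}0.png",im[:,:,::-1]); print(camera_info(n))
print(camera_info("wrist")); s=bot.read_state(); print(s)
E
```

```text
pics
{'fx': 461.37185514606375, 'fy': 461.37185514606375, 'cx': 323.4094665594119, 'cy': 193.75072496724786, 'k1': 0.02598102333477803, 'eye': array([0.0978381 , 0.14619052, 0.79806417]), 'orientation': array([-2.32805231,  1.33952715, -0.33386252])}
{'fx': 402.19877666175495, 'fy': 402.19877666175495, 'cx': 316.16442431386866, 'cy': 201.67308837706344, 'k1': -0.08100980532547254, 'eye': array([0.30994513, 0.35315238, 0.90371836]), 'orientation': array([-2.10550458,  2.16768799, -0.15011593])}
{'fx': 286.6548705652043, 'fy': 286.6548705652043, 'cx': 320.08556201314053, 'cy': 196.0835987667754, 'k1': -0.0466755359254667, 'T_tool_cam': array([[ 1.01468373e-03, -9.56746794e-01, -2.90920164e-01,
         7.31264729e-02],
       [ 9.99998362e-01,  1.40682050e-03, -1.13876239e-03,
         5.21244262e-04],
       [ 1.49877972e-03, -2.90918532e-01,  9.56746655e-01,
        -1.68672174e-01],
       [ 0.00000000e+00,  0.00000000e+00,  0.00000000e+00,
         1.00000000e+00]])}
{'time': 0.1, 'q': array([-1.33589051e+00,  2.64745486e-01,  1.60521484e+00,  1.30496290e-05,
        1.27367790e+00, -3.69153156e-02]), 'joint_vel': array([-1.54147042e-03, -3.68652805e-03, -4.85928579e-03,  1.10915130e-03,
       -1.66117136e-05, -9.22206314e-04]), 'joint_torque': array([ 3.63171521e-04, -5.16706824e+01, -3.68588948e+01, -1.82030544e-05,
        6.28098656e-03, -7.74176616e-07]), 'tool_pos': array([ 0.18105918, -0.64954263,  0.20385316]), 'tcp_rot': array([-3.11060483e+00, -4.25380426e-01,  2.97878734e-04]), 'wrist_force': array([0.33852188, 0.69312614, 0.5205289 ]), 'torque': array([-0.0701768 , -0.02419557,  0.03349087]), 'grip_force': 0.0, 'width': 1.001659110030504}
```

View pics/scene0.png

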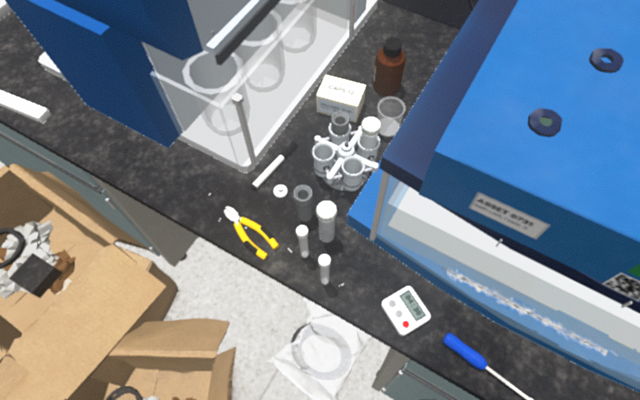

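View pics/top0.png

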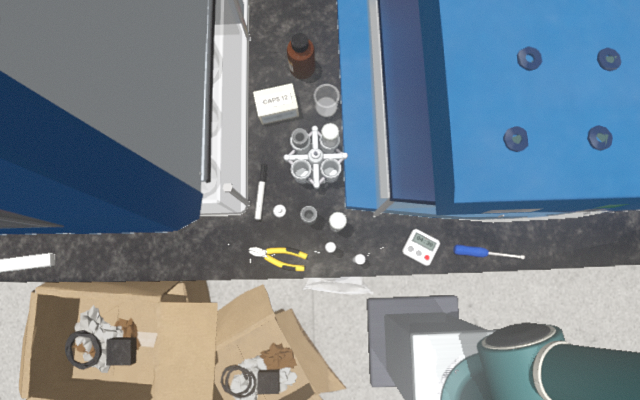

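The scene view shows the rotor at about (347,150). On the bench are the spare sleeve (303,200), the large tube (327,220), and the small tubes (303,240) and (324,268). In the top view these are: rotor hub (316,155), large tube in rotor (330,132), sleeve in rotor (300,139), empty buckets (301,170) and (331,169), spare sleeve (308,214), large tube (338,221), small tubes (330,247) and (360,259). Next I'll zoom in.

```bash
cat > h.py <<'E'
import numpy as np, cv2
from scipy.spatial.transform import Rotation as R
from workcell import bot, read_camera, camera_info
def cam(name, st=None):
    c=camera_info(name); K=np.array([[c['fx'],0,c['cx']],[0,c['fy'],c['cy']],[0,0,1]])
    if name=='wrist':
        st=st or bot.read_state(); T=np.array(c['T_tool_cam']); Rt=R.from_rotvec(st['tcp_rot']).as_matrix()
        return K,c['k1'],Rt@T[:3,3]+st['tool_pos'],Rt@T[:3,:3]
    return K,c['k1'],np.array(c['eye']),R.from_rotvec(c['orientation']).as_matrix()
def ray(C,uv):
    K,k1,e,Rm=C; p=cv2.undistortPoints(np.array([[uv]],float),K,np.array([k1,0,0,0,0.]))[0,0]
    d=Rm@np.array([p[0],p[1],1]); return e,d/np.linalg.norm(d)
def onz(C,uv,z):
    e,d=ray(C,uv); return e+d*(z-e[2])/d[2]
def tri(*obs):
    A=np.zeros((3,3));b=np.zeros(3)
    for C,uv in obs:
        e,d=ray(C,uv);P=np.eye(3)-np.outer(d,d);A+=P;b+=P@e
    p=np.linalg.solve(A,b)
    return p,max(np.linalg.norm(np.cross(p-e,d)) for e,d in (ray(C,u) for C,u in obs))
def proj(C,p):
    K,k1,e,Rm=C; r=Rm.T@(np.array(p,float)-e); 
    return cv2.projectPoints(r.reshape(1,1,3),np.zeros(3),np.zeros(3),K,np.array([k1,0,0,0,0.]))[0].ravel()
E
python3 - <<'E'
import cv2
a=cv2.imread('pics/scene0.png')[95:295,255:415]; b=cv2.imread('pics/top0.png')[110:280,240:400]
cv2.imwrite('pics/sc.png',cv2.resize(a,None,fx=3,fy=3,interpolation=cv2.INTER_CUBIC)); cv2.imwrite('pics/tc.png',cv2.resize(b,None,fx=3.5,fy=3.5,interpolation=cv2.INTER_CUBIC))
E
```

```text
(no output)
```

View pics/sc.png

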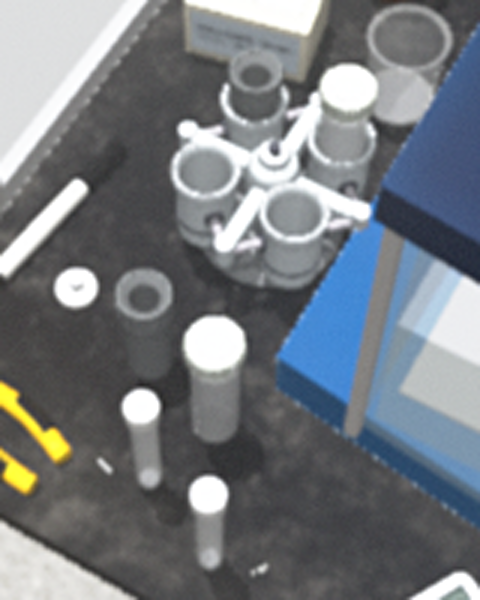

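View pics/tc.png

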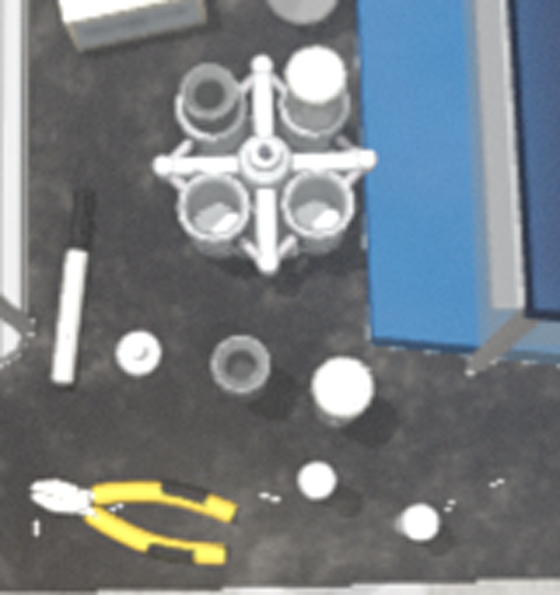

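Both crops show the same layout:

| Item | Scene crop | Top crop |
|---|---|---|
| Large tube cap | (215,341) | (343,387) |
| Spare sleeve mouth | (145,294) | (241,364) |
| Small tube cap 1 | (141,405) | (317,480) |
| Small tube cap 2 | (208,493) | (420,522) |
| Empty bucket 1 | (206,171) | (213,206) |
| Empty bucket 2 | (295,212) | (319,204) |
| Rotor tube cap | (349,88) | (316,75) |
| Rotor sleeve mouth | (256,72) | (210,93) |

Run:
```python
from h import *
np.set_printoptions(precision=4,suppress=True)
S=cam('scene');T=cam('top')
D=dict(large=((215,341),(343,387),.115),sleeve=((145,294),(241,364),.09),s1=((141,405),(317,480),.111),s2=((208,493),(420,522),.111),bL=((206,171),(213,206),.086),bR=((295,212),(319,204),.086),lir=((349,88),(316,75),.139),sir=((256,72),(210,93),.114))
for k,(a,b,z) in D.items():
    u=(255+(a[0]+.5)/3-.5,95+(a[1]+.5)/3-.5); v=(240+(b[0]+.5)/3.5-.5,110+(b[1]+.5)/3.5-.5)
    print(k,*tri((S,u),(T,v)),onz(S,u,z)[:2],onz(T,v,z)[:2])
s=bot.read_state(); print(R.from_rotvec(s['tcp_rot']).as_matrix())
```

```text
large [0.393  0.319  0.1205] 0.001132249579850613 [0.3962 0.3196] [0.3928 0.3196]
sleeve [0.411  0.3765 0.0931] 0.001137744007342315 [0.4132 0.3767] [0.4106 0.3774]
s1 [0.3418 0.3352 0.1158] 0.0009861054521693446 [0.3442 0.3358] [0.3413 0.3358]
s2 [0.3168 0.2789 0.1153] 0.0009275837411688782 [0.3188 0.279 ] [0.3162 0.2791]
bL [0.507  0.3912 0.086 ] 0.0008674351541504853 [0.5076 0.3906] [0.5064 0.3918]
bR [0.505  0.3281 0.0916] 0.0009598324509539725 [0.5089 0.3289] [0.5057 0.3287]
lir [0.5677 0.3288 0.1413] 0.0008293838082181742 [0.57   0.3289] [0.5679 0.3294]
sir [0.5665 0.39   0.1185] 0.0007538079791546906 [0.5702 0.3912] [0.5674 0.3908]
[[ 0.9633  0.2685 -0.0005]
 [ 0.2685 -0.9633  0.002 ]
 [ 0.0001 -0.002  -1.    ]]
```

```bash
cat >> h.py <<'E'
def mv(x,y,z,phi,off=None,st=None):
    """row values for the TCP to (x,y,z), tool x at heading phi deg"""
    s=st or bot.read_state(); Rt=R.from_rotvec(s['tcp_rot']).as_matrix()
    d=Rt.T@(np.array([x,y,z])-s['tool_pos'])/.5
    now=np.degrees(np.arctan2(Rt[1,0],Rt[0,0])); r=-((phi-now+180)%360-180)/180
    return 'x %.4f y %.4f z %.4f roll %.4f (phi %.1f)'%(*d,r,now)
E
python3 -c "
from h import *
print(mv(.181,-.65,.5,90)); print(mv(.46,-.3,.5,90))"
```

```text
x -0.0003 y -0.0004 z -0.5923 roll -0.4135 (phi 15.6)
x 0.7251 y -0.5248 z -0.5912 roll -0.4135 (phi 15.6)
```

Request:
servo_tool([
  {"hand":-1,"x":0,"y":0,"z":-0.6,"roll":0},
  {"hand":-1,"x":0,"y":0,"z":-0.6,"roll":0},
  {"hand":-1,"x":0,"y":0,"z":-0.6,"roll":0},
  {"hand":-1,"x":0,"y":0,"z":-0.6,"roll":0},
  {"hand":-1,"x":0,"y":0,"z":-0.6,"roll":-0.2},
  {"hand":-1,"x":0,"y":0,"z":-0.6,"roll":-0.2},
  {"hand":-1,"x":0,"y":0,"z":-0.6,"roll":-0.2},
  {"hand":-1,"x":0,"y":0,"z":-0.6,"roll":-0.2},
  {"hand":-1,"x":0,"y":0,"z":-0.6,"roll":-0.2},
  {"hand":-1,"x":0,"y":0,"z":-0.6,"roll":-0.2},
])

```text
time: 0.93
tool_pos: [0.1813, -0.6506, 0.5067]
tcp_rot: [2.824, 1.37, -0.001]
wrist_force: [0.8, -0.1, -1.0]
width: 1.001
grip_force: 0.0
```

```bash
python3 -c "
from h import *
s=bot.read_state()
print(s['q']); print(mv(.47,-.25,.5,90)); print(mv(.42,.0,.5,90));print(mv(.40,.36,.45,90))"
```

```text
[-1.33591301e+00  2.43068402e-01  1.09030118e+00  4.76434990e-05
  1.80551253e+00 -6.68382917e-01]
x 0.9866 y -0.0425 z 0.0116 roll -0.2125 (phi 51.8)
x 1.3174 y -0.4305 z 0.0102 roll -0.2125 (phi 51.8)
x 1.8583 y -0.9079 z 0.1083 roll -0.2125 (phi 51.8)
```

Request:
servo_tool([
  {"hand":-1,"x":0.98,"y":-0.04,"z":0,"roll":-0.21},
  {"hand":-1,"x":0.98,"y":-0.04,"z":0,"roll":-0.21},
  {"hand":-1,"x":0.98,"y":-0.04,"z":0,"roll":-0.21},
  {"hand":-1,"x":0.98,"y":-0.04,"z":0,"roll":-0.21},
  {"hand":-1,"x":0.98,"y":-0.04,"z":0,"roll":-0.21},
  {"hand":-1,"x":0.98,"y":-0.04,"z":0,"roll":-0.21},
  {"hand":-1,"x":0.98,"y":-0.04,"z":0,"roll":-0.21},
  {"hand":-1,"x":0.98,"y":-0.04,"z":0,"roll":-0.21},
  {"hand":-1,"x":0.98,"y":-0.04,"z":0,"roll":-0.21},
  {"hand":-1,"x":0.98,"y":-0.04,"z":0,"roll":-0.21},
])

```text
time: 1.77
tool_pos: [0.427, -0.3114, 0.5035]
tcp_rot: [-2.236, -2.203, 0.0]
wrist_force: [0.9, -0.8, -0.2]
width: 1.001
grip_force: 0.0
```

```bash
python3 -c "
from h import *
s=bot.read_state()
print(s['tool_pos'],s['q']); print(mv(.45,-.1,.5,90));print(mv(.42,.15,.5,90));print(mv(.40,.36,.45,90))"
```

```text
[ 0.42703434 -0.31143202  0.50346212] [-6.77230955e-01 -5.01364945e-02  1.41536445e+00 -1.81558483e-05
  1.77892658e+00 -6.62153419e-01]
x 0.4235 y 0.0396 z 0.0075 roll -0.0048 (phi 89.1)
x 0.9225 y -0.0280 z 0.0084 roll -0.0048 (phi 89.1)
x 1.3417 y -0.0741 z 0.1092 roll -0.0048 (phi 89.1)
```

Request:
servo_tool([
  {"hand":-1,"x":0.98,"y":-0.02,"z":0,"roll":0},
  {"hand":-1,"x":0.98,"y":-0.02,"z":0,"roll":0},
  {"hand":-1,"x":0.98,"y":-0.02,"z":0,"roll":0},
  {"hand":-1,"x":0.98,"y":-0.02,"z":0,"roll":0},
  {"hand":-1,"x":0.98,"y":-0.02,"z":0,"roll":0},
  {"hand":-1,"x":0.98,"y":-0.02,"z":0,"roll":0},
  {"hand":-1,"x":0.98,"y":-0.02,"z":0,"roll":0},
  {"hand":-1,"x":0.98,"y":-0.02,"z":0,"roll":0},
  {"hand":-1,"x":0.98,"y":-0.02,"z":0,"roll":0},
  {"hand":-1,"x":0.98,"y":-0.02,"z":0,"roll":0},
])

```text
time: 2.6
tool_pos: [0.4217, 0.105, 0.5037]
tcp_rot: [-2.237, -2.204, 0.003]
wrist_force: [1.5, -0.2, -0.1]
width: 1.002
grip_force: 0.0
```

```bash
python3 -c "
from h import *
s=bot.read_state()
print(s['tool_pos'],s['q']); print(mv(.411,.36,.4,90))"
```

```text
[0.42167661 0.10499336 0.50367885] [ 1.86777031e-01 -2.30787421e-01  1.57224493e+00 -9.63893350e-05
  1.80210665e+00  2.01680689e-01]
x 0.5097 y -0.0286 z 0.2072 roll -0.0048 (phi 89.1)
```

Request:
servo_tool([
  {"hand":-1,"x":0.51,"y":-0.03,"z":0,"roll":0},
  {"hand":-1,"x":0.51,"y":-0.03,"z":0,"roll":0},
  {"hand":-1,"x":0.51,"y":-0.03,"z":0,"roll":0},
  {"hand":-1,"x":0.51,"y":-0.03,"z":0,"roll":0},
  {"hand":-1,"x":0.51,"y":-0.03,"z":0.2,"roll":-0.005},
  {"hand":-1,"x":0.51,"y":-0.03,"z":0.3,"roll":-0.005},
  {"hand":-1,"x":0.51,"y":-0.03,"z":0.3,"roll":-0.005},
  {"hand":-1,"x":0.51,"y":-0.03,"z":0.3,"roll":-0.005},
  {"hand":-1,"x":0.51,"y":-0.03,"z":0.3,"roll":-0.005},
  {"hand":-1,"x":0.51,"y":-0.03,"z":0.3,"roll":-0.005},
])

```text
time: 3.43
tool_pos: [0.408, 0.3574, 0.3493]
tcp_rot: [-2.216, -2.225, 0.017]
wrist_force: [0.4, -0.5, -0.8]
width: 0.999
grip_force: 0.0
```

```bash
python3 -c "
from h import *
s=bot.read_state()
print(s['tool_pos'],s['q'],s['joint_vel'].max()); im=read_camera('wrist')[:,:,::-1]; cv2.imwrite('pics/w1.png',im)
import pickle; pickle.dump(s,open('w1.pkl','wb')); C=cam('wrist',s)
for p in ((.393,.319,.115),(.411,.3765,.09),(.342,.335,.111),(.317,.279,.111),(.506,.391,.086),(.506,.328,.086),(.568,.329,.139),(.567,.39,.114)): print(p,proj(C,p))"
```

```text
[0.40803471 0.35741089 0.34925177] [ 6.73487035e-01 -3.68160878e-02  1.67641728e+00 -7.17314642e-05
  1.51283639e+00  6.69240759e-01] 0.03756447797342231
(0.393, 0.319, 0.115) [311.75110156 188.38814683]
(0.411, 0.3765, 0.09) [324.40008028 146.60947373]
(0.342, 0.335, 0.111) [276.85603431 176.81434617]
(0.317, 0.279, 0.111) [261.89004002 212.69715777]
(0.506, 0.391, 0.086) [388.48758018 137.00878413]
(0.506, 0.328, 0.086) [385.53126452 178.31061431]
(0.568, 0.329, 0.139) [438.48630979 187.1331581 ]
(0.567, 0.39, 0.114) [436.24725108 140.25664898]
```

View pics/w1.png

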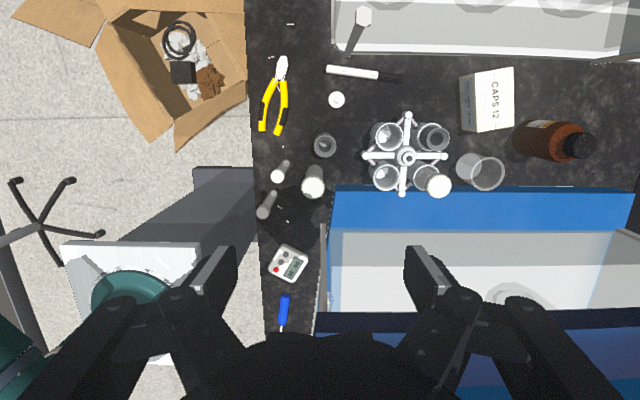

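The wrist view matches the projections to about a pixel: large cap (312,187), spare sleeve (324,145), small caps (278,176) and (262,212), empty buckets (388,136) and (386,178). One zoom will refine the centres.

Run:
```python
import cv2
a=cv2.imread('pics/w1.png')[105:230,245:455]
cv2.imwrite('pics/w1c.png',cv2.resize(a,None,fx=3.8,fy=3.8,interpolation=cv2.INTER_CUBIC))
```

```text
(no output)
```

View pics/w1c.png

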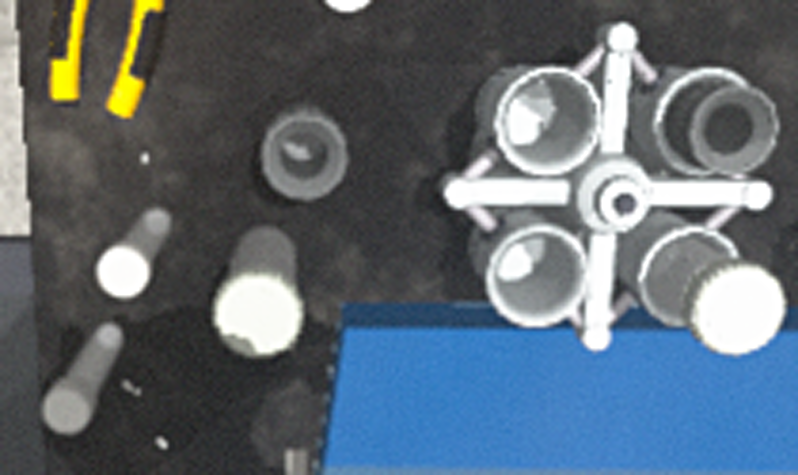

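Crop centres: sleeve (305,155), large cap (258,314), small caps (124,271) and (67,409), buckets (548,120) and (537,274), rotor tube cap (739,309), rotor sleeve (735,128).

Run:
```python
from h import *; import pickle
np.set_printoptions(precision=4,suppress=True)
S=cam('scene');T=cam('top');W=cam('wrist',pickle.load(open('w1.pkl','rb')))
D=dict(large=((215,341),(343,387),(258,314),.115),sleeve=((145,294),(241,364),(305,155),.09),s1=((141,405),(317,480),(124,271),.111),s2=((208,493),(420,522),(67,409),.111),bL=((206,171),(213,206),(548,120),.086),bR=((295,212),(319,204),(537,274),.086),lir=((349,88),(316,75),(739,309),.139),sir=((256,72),(210,93),(735,128),.114))
for k,(a,b,c,z) in D.items():
    u=(255+(a[0]+.5)/3-.5,95+(a[1]+.5)/3-.5); v=(240+(b[0]+.5)/3.5-.5,110+(b[1]+.5)/3.5-.5); w=(245+(c[0]+.5)/3.8-.5,105+(c[1]+.5)/3.8-.5)
    print(k,*tri((S,u),(T,v),(W,w)),onz(S,u,z)[:2],onz(T,v,z)[:2],onz(W,w,z)[:2])
print(mv(.4115,.376,.15,90),mv(.4115,.376,.061,90))
```

```text
large [0.3941 0.3199 0.1161] 0.0016284650300676237 [0.3962 0.3196] [0.3928 0.3196] [0.3941 0.3207]
sleeve [0.4118 0.3774 0.0903] 0.0015217951237729537 [0.4132 0.3767] [0.4106 0.3774] [0.4117 0.3783]
s1 [0.3426 0.336  0.1123] 0.0013280748098538026 [0.3442 0.3358] [0.3413 0.3358] [0.3426 0.3363]
s2 [0.3175 0.2793 0.1116] 0.0012780796737892155 [0.3188 0.279 ] [0.3162 0.2791] [0.3176 0.2797]
bL [0.5071 0.3916 0.0852] 0.0012147371836489305 [0.5076 0.3906] [0.5064 0.3918] [0.5064 0.3922]
bR [0.5067 0.3293 0.0868] 0.0017312137638379576 [0.5089 0.3289] [0.5057 0.3287] [0.5065 0.3305]
lir [0.5692 0.3296 0.1381] 0.0013026870109494582 [0.57   0.3289] [0.5679 0.3294] [0.5686 0.3307]
sir [0.5688 0.3915 0.1143] 0.0015057266871349646 [0.5702 0.3912] [0.5674 0.3908] [0.5692 0.3927]
x 0.0383 y 0.0056 z 0.4058 roll 0.0012 (phi 90.2) x 0.0389 y 0.0063 z 0.5838 roll 0.0012 (phi 90.2)
```

Request:
servo_tool([
  {"hand":-1,"x":0.041,"y":0.007,"z":0.08,"roll":0},
  {"hand":-1,"x":0.041,"y":0.007,"z":0.16,"roll":0},
  {"hand":-1,"x":0.041,"y":0.007,"z":0.24,"roll":0},
  {"hand":-1,"x":0.041,"y":0.007,"z":0.31,"roll":0},
  {"hand":-1,"x":0.041,"y":0.007,"z":0.37,"roll":0},
  {"hand":-1,"x":0.041,"y":0.007,"z":0.42,"roll":0},
  {"hand":-1,"x":0.041,"y":0.007,"z":0.46,"roll":0},
  {"hand":-1,"x":0.041,"y":0.007,"z":0.5,"roll":0},
  {"hand":-1,"x":0.041,"y":0.007,"z":0.53,"roll":0},
  {"hand":-1,"x":0.041,"y":0.007,"z":0.564,"roll":0},
])

```text
time: 4.32
tool_pos: [0.4171, 0.3797, 0.076]
tcp_rot: [2.218, 2.223, 0.009]
wrist_force: [0.4, -1.1, 0.2]
width: 1.001
grip_force: 0.0
```

Request:
servo_tool([
  {"hand":-1,"x":0,"y":0,"z":0,"roll":0},
  {"hand":0.0,"x":0,"y":0,"z":0,"roll":0},
  {"hand":1,"x":0,"y":0,"z":0,"roll":0},
  {"hand":1,"x":0,"y":0,"z":0,"roll":0},
  {"hand":1,"x":0,"y":0,"z":0,"roll":0},
  {"hand":1,"x":0,"y":0,"z":0,"roll":0},
  {"hand":1,"x":0,"y":0,"z":0,"roll":0},
  {"hand":1,"x":0,"y":0,"z":0,"roll":0},
], grip_force=30)

```text
time: 4.98
tool_pos: [0.414, 0.379, 0.0734]
tcp_rot: [2.216, 2.227, 0.001]
wrist_force: [0.1, -1.0, -0.7]
width: 0.005
grip_force: 0.0
```

The gripper shut on nothing, so I need to look.

```bash
python3 -c "
from h import *
s=bot.read_state(); print(s['width'],s['tool_pos'],s['wrist_force'])
w=read_camera('wrist')[:,:,::-1]; c=read_camera('scene')[:,:,::-1][95:295,255:415]
a=cv2.resize(c,(320,400)); cv2.imwrite('pics/w2.png',np.hstack([w[:,80:560],a]))
print(proj(cam('wrist',s),(.4117,.3774,.09)))"
```

```text
0.005418023520701065 [0.41397759 0.37895376 0.07344914] [ 0.10481053 -0.98022781 -0.73970154]
[317.40664628 243.32632059]
```

View pics/w2.png

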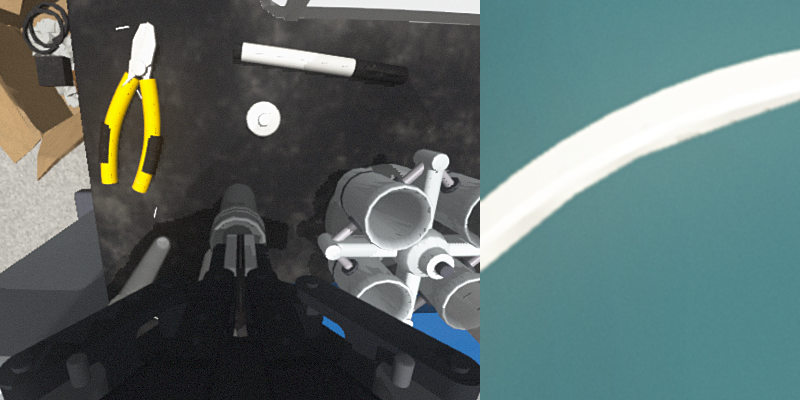

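```bash
python3 -c "
from h import *
s=bot.read_state(); C=cam('wrist',s)
for y in (.377,.39,.40,.41,.42): print(y,[proj(C,(.4125,y,z)).round(0) for z in (0,.066,.09)])
im=cv2.imread('pics/w2.png')[150:350,130:330]; cv2.imwrite('pics/w2c.png',cv2.resize(im,None,fx=2.9,fy=2.9,interpolation=cv2.INTER_CUBIC))"
```

```text
0.377 [array([320., 198.]), array([319., 228.]), array([319., 244.])]
0.39 [array([320., 184.]), array([319., 209.]), array([319., 223.])]
0.4 [array([320., 173.]), array([319., 195.]), array([319., 207.])]
0.41 [array([320., 161.]), array([319., 179.]), array([319., 189.])]
0.42 [array([320., 149.]), array([320., 164.]), array([319., 172.])]
```

View pics/w2c.png

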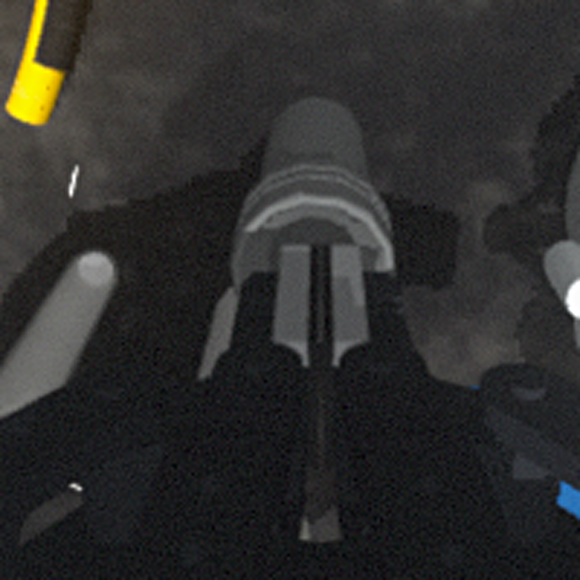

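The sleeve still stands upright in place. The shut fingers appear to be over or in its mouth at (318,235), so the grasp was too high. I'll lift straight up slowly and check.

Request:
servo_tool([
  {"hand":1,"x":0,"y":0,"z":-0.01,"roll":0},
  {"hand":1,"x":0,"y":0,"z":-0.02,"roll":0},
  {"hand":1,"x":0,"y":0,"z":-0.04,"roll":0},
  {"hand":1,"x":0,"y":0,"z":-0.06,"roll":0},
  {"hand":1,"x":0,"y":0,"z":-0.08,"roll":0},
  {"hand":1,"x":0,"y":0,"z":-0.1,"roll":0},
  {"hand":1,"x":0,"y":0,"z":-0.12,"roll":0},
  {"hand":1,"x":0,"y":0,"z":-0.12,"roll":0},
])

```text
time: 5.75
tool_pos: [0.4156, 0.3802, 0.1365]
tcp_rot: [2.216, 2.226, 0.008]
wrist_force: [0.1, 0.8, -0.1]
width: 0.001
grip_force: 0.0
```

```bash
python3 -c "
from h import *
s=bot.read_state(); print(s['tool_pos'],s['wrist_force'],s['width']); C=cam('wrist',s)
w=read_camera('wrist')[:,:,::-1];cv2.imwrite('pics/w3.png',w)
print([proj(C,(.4117,.3774,z)).round(0) for z in (0,.066,.09)],proj(C,s['tool_pos']))
print(mv(.4115,.377,.058,90))"
```

```text
[0.41555067 0.38018373 0.13653512] [ 0.07160677  0.78169176 -0.06962487] 0.001436276513051254
[array([317., 182.]), array([316., 200.]), array([316., 210.])] [321.25090724 229.56600264]
x -0.0059 y -0.0075 z 0.1545 roll 0.0015 (phi 90.3)
```

View pics/w3.png

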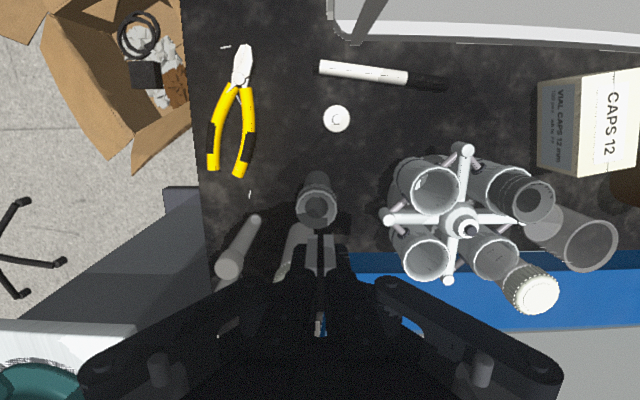

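The picture confirms it: the sleeve stands with its mouth at (316,206), moved only slightly. I'll re-grasp lower.

Request:
servo_tool([
  {"hand":-1,"x":-0.002,"y":-0.008,"z":0,"roll":0},
  {"hand":-1,"x":-0.002,"y":-0.008,"z":0,"roll":0},
  {"hand":-1,"x":-0.002,"y":-0.008,"z":0,"roll":0},
  {"hand":-1,"x":-0.002,"y":-0.008,"z":0,"roll":0},
  {"hand":-1,"x":-0.002,"y":-0.008,"z":0,"roll":0},
  {"hand":-1,"x":-0.002,"y":-0.008,"z":0.03,"roll":0},
  {"hand":-1,"x":-0.002,"y":-0.008,"z":0.06,"roll":0},
  {"hand":-1,"x":-0.002,"y":-0.008,"z":0.09,"roll":0},
  {"hand":-1,"x":-0.002,"y":-0.008,"z":0.12,"roll":0},
  {"hand":-1,"x":-0.002,"y":-0.008,"z":0.157,"roll":0},
])

```text
time: 6.63
tool_pos: [0.4104, 0.3782, 0.0544]
tcp_rot: [2.216, 2.227, 0.002]
wrist_force: [0.1, -0.1, 0.6]
width: 1.002
grip_force: 0.0
```

Request:
servo_tool([
  {"hand":-1,"x":0,"y":0,"z":0,"roll":0},
  {"hand":-1,"x":0,"y":0,"z":0,"roll":0},
  {"hand":-1,"x":0,"y":0,"z":0,"roll":0},
])

```text
time: 6.88
tool_pos: [0.4103, 0.3781, 0.0552]
tcp_rot: [2.216, 2.227, 0.001]
wrist_force: [-0.1, -0.5, 1.2]
width: 0.999
grip_force: 0.0
```

Request:
servo_tool([
  {"hand":-1,"x":0,"y":0.002,"z":-0.008,"roll":0},
  {"hand":0,"x":0,"y":0.002,"z":-0.008,"roll":0},
  {"hand":0,"x":0,"y":0.002,"z":-0.008,"roll":0},
  {"hand":0.1,"x":0,"y":0.002,"z":-0.008,"roll":0},
  {"hand":0.4,"x":0,"y":0.002,"z":-0.008,"roll":0},
  {"hand":1,"x":0,"y":0.002,"z":-0.008,"roll":0},
  {"hand":1,"x":0,"y":0.002,"z":-0.008,"roll":0},
  {"hand":1,"x":0,"y":0.002,"z":-0.008,"roll":0},
  {"hand":1,"x":0,"y":0.002,"z":-0.008,"roll":0},
  {"hand":1,"x":0,"y":0.002,"z":-0.008,"roll":0},
], grip_force=40)

```text
time: 7.72
tool_pos: [0.4113, 0.3782, 0.0593]
tcp_rot: [2.216, 2.227, 0.002]
wrist_force: [-0.6, -0.4, 5.0]
width: 0.336
grip_force: 39.2
```

Request:
servo_tool([
  {"hand":1,"x":0,"y":0,"z":-0.02,"roll":0},
  {"hand":1,"x":0,"y":0,"z":-0.05,"roll":0},
  {"hand":1,"x":0,"y":0,"z":-0.08,"roll":0},
  {"hand":1,"x":0,"y":0,"z":-0.12,"roll":0},
  {"hand":1,"x":0,"y":0,"z":-0.16,"roll":0},
  {"hand":1,"x":0,"y":0,"z":-0.2,"roll":0},
  {"hand":1,"x":0,"y":0,"z":-0.24,"roll":0},
  {"hand":1,"x":0,"y":0,"z":-0.26,"roll":0},
  {"hand":1,"x":0,"y":0,"z":-0.26,"roll":0},
  {"hand":1,"x":0,"y":0,"z":-0.26,"roll":0},
])

```text
time: 8.55
tool_pos: [0.411, 0.3778, 0.1886]
tcp_rot: [2.216, 2.227, 0.001]
wrist_force: [0.0, -0.8, -0.4]
width: 0.333
grip_force: 39.5
```

```bash
python3 -c "
from h import *
s=bot.read_state(); print(s['tool_pos'],s['wrist_force'],s['width'],s['q']); C=cam('wrist',s)
w=read_camera('wrist')[:,:,::-1];cv2.imwrite('pics/w4.png',w)
print(proj(C,s['tool_pos']+[0,0,.031]),proj(C,s['tool_pos']-[0,0,.059]))
print(mv(.5069,.3294,.19,180))"
```

```text
[0.41095481 0.3777645  0.18861588] [ 0.02957586 -0.79071597 -0.44973744] 0.33317209780631785 [ 6.98762419e-01  5.46051569e-02  1.87572487e+00 -6.85210795e-05
  1.21073123e+00  6.94001508e-01]
[321.40860704 252.74833818] [321.05199055 201.27220144]
x -0.0967 y 0.1927 z -0.0052 roll -0.4985 (phi 90.3)
```

View pics/w4.png

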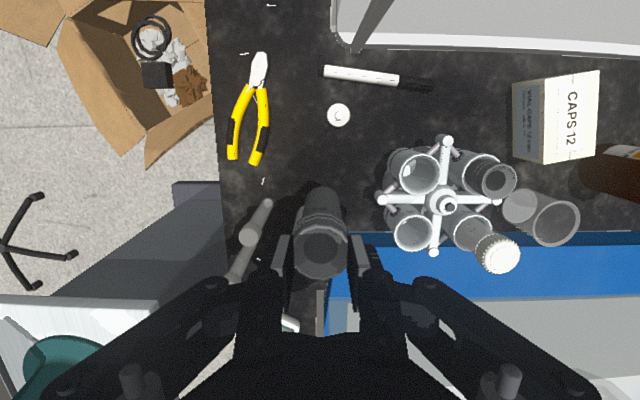

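The wrist view shows the sleeve held upright, mouth at (321,250), within 2 mm of the TCP axis. Before going in I'll estimate the arm's geometry to check clearance to the bath corner.

Run:
```python
from h import *
s=bot.read_state()
D=[([.264745,1.605215],(np.hypot(.18106,.64954),.20385)),([.243068,1.0903],(np.hypot(.1813,.6506),.5067)),([-.05014,1.41536],(np.hypot(.42703,.31143),.50346)),([-.23079,1.57224],(np.hypot(.42168,.10499),.50368)),([-.03682,1.67642],(np.hypot(.40803,.35741),.34925)),(s['q'][1:3],(np.hypot(*s['tool_pos'][:2]),s['tool_pos'][2]))]
A=[];b=[]
for (q2,q3),(r,z) in D:
    t=q2+q3; A+=[[1,0,np.sin(q2),np.sin(t),np.cos(t)],[0,1,np.cos(q2),np.cos(t),-np.sin(t)]]; b+=[r,z]
x,res,*_=np.linalg.lstsq(np.array(A),b,rcond=None); print('a0,d-L,a2,a3,b',x.round(4),res)
from scipy.optimize import fsolve
for r,z in ((np.hypot(.508,.329),.086),(np.hypot(.507,.392),.11)):
    f=lambda q:[x[0]+x[2]*np.sin(q[0])+x[3]*np.sin(q[0]+q[1])+x[4]*np.cos(q[0]+q[1])-r,x[1]+x[2]*np.cos(q[0])+x[3]*np.cos(q[0]+q[1])-x[4]*np.sin(q[0]+q[1])-z]
    q=fsolve(f,[.1,1.9]); print(q, 'elbow r',x[0]+x[2]*np.sin(q[0]),'elbow height - TCP', -(x[3]*np.cos(sum(q))-x[4]*np.sin(sum(q))))
print(mv(.5084,.3294,.19,180))
```

```text
a0,d-L,a2,a3,b [-5.000e-04 -1.239e-01  5.166e-01  5.661e-01  4.300e-03] [9.1889939e-06]
[0.23638758 1.86961722] elbow r 0.1204772525543799 elbow height - TCP 0.2923997047535449
[0.27493901 1.77217772] elbow r 0.13974620392732334 elbow height - TCP 0.26336312336777157
x -0.0967 y 0.1957 z -0.0052 roll -0.4985 (phi 90.3)
```

Request:
servo_tool([
  {"hand":1,"x":-0.01,"y":0.03,"z":-0.005,"roll":-0.04},
  {"hand":1,"x":-0.03,"y":0.06,"z":-0.005,"roll":-0.08},
  {"hand":1,"x":-0.04,"y":0.09,"z":-0.005,"roll":-0.12},
  {"hand":1,"x":-0.06,"y":0.12,"z":-0.005,"roll":-0.16},
  {"hand":1,"x":-0.07,"y":0.15,"z":-0.005,"roll":-0.2},
  {"hand":1,"x":-0.08,"y":0.17,"z":-0.005,"roll":-0.24},
  {"hand":1,"x":-0.09,"y":0.19,"z":-0.005,"roll":-0.28},
  {"hand":1,"x":-0.097,"y":0.196,"z":-0.005,"roll":-0.32},
  {"hand":1,"x":-0.097,"y":0.196,"z":-0.005,"roll":-0.36},
  {"hand":1,"x":-0.097,"y":0.196,"z":-0.005,"roll":-0.4},
])

```text
time: 9.43
tool_pos: [0.5082, 0.3286, 0.1883]
tcp_rot: [-0.486, -3.1, 0.004]
wrist_force: [-0.9, 0.7, -0.8]
width: 0.342
grip_force: 39.6
```

Request:
servo_tool([
  {"hand":1,"x":0,"y":0,"z":0,"roll":-0.04},
  {"hand":1,"x":0,"y":0,"z":0,"roll":-0.08},
  {"hand":1,"x":0,"y":0,"z":0,"roll":-0.1},
  {"hand":1,"x":0,"y":0,"z":0,"roll":-0.1},
  {"hand":1,"x":0,"y":0,"z":0,"roll":-0.1},
])

```text
time: 9.85
tool_pos: [0.5082, 0.3292, 0.1891]
tcp_rot: [-0.006, -3.139, 0.003]
wrist_force: [0.9, 0.5, -0.3]
width: 0.333
grip_force: 39.6
```

```bash
python3 -c "
from h import *
s=bot.read_state(); print(s['tool_pos'],s['wrist_force'],s['width']); C=cam('wrist',s)
w=read_camera('wrist')[:,:,::-1];cv2.imwrite('pics/w5.png',w)
print('mouth',proj(C,s['tool_pos']+[-.0015,0,.031]),'bL',proj(C,(.5069,.3916,.086)),'bR',proj(C,(.5069,.3294,.086)),proj(C,(.5069-.021,.3294,.086)))
print(mv(.5084,.3294,.155,180))"
```

```text
[0.50817281 0.3291753  0.18907958] [ 0.87554275  0.53454179 -0.30006026] 0.33274057958233755
mouth [320.85527247 252.3051227 ] bL [384.04224279 187.73287676] bR [320.80864745 187.8822605 ] [320.76061735 166.76833977]
x -0.0003 y 0.0003 z 0.0689 roll -0.0012 (phi 179.8)
```

View pics/w5.png

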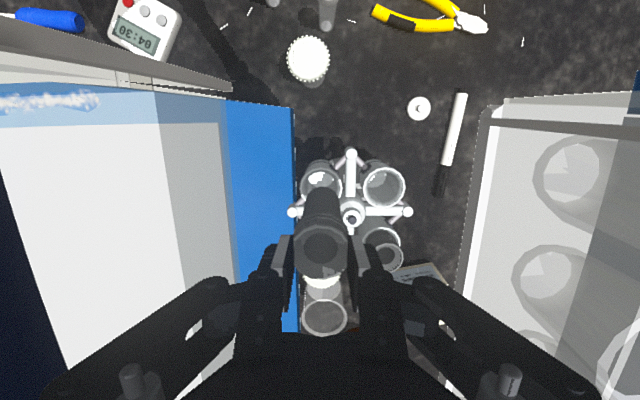

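The bucket positions check out: left rim (384,187), right rim's near edge (321,166), held sleeve in line at (321,250). Now I'll descend.

Request:
servo_tool([
  {"hand":1,"x":0,"y":0,"z":0.03,"roll":0},
  {"hand":1,"x":0,"y":0,"z":0.06,"roll":0},
  {"hand":1,"x":0,"y":0,"z":0.08,"roll":0},
  {"hand":1,"x":0,"y":0,"z":0.09,"roll":0},
  {"hand":1,"x":0,"y":0,"z":0.1,"roll":0},
  {"hand":1,"x":0,"y":0,"z":0.11,"roll":0},
  {"hand":1,"x":0,"y":0,"z":0.12,"roll":0},
  {"hand":1,"x":0,"y":0,"z":0.13,"roll":0},
  {"hand":1,"x":0,"y":0,"z":0.13,"roll":0},
  {"hand":1,"x":0,"y":0,"z":0.13,"roll":0},
])

```text
time: 10.73
tool_pos: [0.509, 0.3297, 0.1259]
tcp_rot: [-0.003, -3.141, 0.0]
wrist_force: [-0.2, -0.5, -0.2]
width: 0.337
grip_force: 39.6
```

Request:
servo_tool([
  {"hand":1,"x":0,"y":0,"z":0.01,"roll":0},
  {"hand":1,"x":0,"y":0,"z":0.02,"roll":0},
  {"hand":1,"x":0,"y":0,"z":0.03,"roll":0},
  {"hand":1,"x":0,"y":0,"z":0.04,"roll":0},
  {"hand":1,"x":0,"y":0,"z":0.05,"roll":0},
  {"hand":1,"x":0,"y":0,"z":0.06,"roll":0},
  {"hand":1,"x":0,"y":0,"z":0.07,"roll":0},
  {"hand":1,"x":0,"y":0,"z":0.074,"roll":0},
  {"hand":1,"x":0,"y":0,"z":0.074,"roll":0},
])

```text
time: 11.48
tool_pos: [0.5086, 0.3296, 0.0881]
tcp_rot: [-0.003, -3.14, 0.001]
wrist_force: [0.4, 0.1, -0.2]
width: 0.338
grip_force: 39.6
```

Request:
servo_tool([
  {"hand":0.2,"x":0,"y":0,"z":0,"roll":0},
  {"hand":0.1,"x":0,"y":0,"z":0,"roll":0},
  {"hand":0.1,"x":0,"y":0,"z":0,"roll":0},
  {"hand":0.1,"x":0,"y":0,"z":0,"roll":0},
  {"hand":0.1,"x":0,"y":0,"z":-0.02,"roll":0},
  {"hand":0.1,"x":0,"y":0,"z":-0.06,"roll":0},
  {"hand":0.1,"x":0,"y":0,"z":-0.12,"roll":0},
  {"hand":0.1,"x":0,"y":0,"z":-0.18,"roll":0},
  {"hand":0.1,"x":0,"y":0,"z":-0.26,"roll":0},
  {"hand":0.1,"x":0,"y":0,"z":-0.34,"roll":0},
])

```text
time: 12.32
tool_pos: [0.5084, 0.3294, 0.2609]
tcp_rot: [-0.003, -3.141, 0.001]
wrist_force: [-0.0, -0.3, -0.3]
width: 0.449
grip_force: 0.0
```

```bash
python3 -c "
from h import *
s=bot.read_state(); print(s['tool_pos'],s['wrist_force'],s['width']); C=cam('wrist',s)
w=read_camera('wrist')[:,:,::-1];cv2.imwrite('pics/w6.png',w)
for z in (.114,.119,.13): print('mouth',proj(C,(.5069,.3294,z)))
for z in (.114,.119,.13): print('sir',proj(C,(.569,.3916,z)))
g=cv2.cvtColor(w[150:330,230:470],cv2.COLOR_BGR2GRAY); c=cv2.HoughCircles(g,cv2.HOUGH_GRADIENT,1,10,param1=120,param2=14,minRadius=6,maxRadius=26); print((c[0]+[230,150,0])[:14] if c is not None else 0)
print(mv(.3426,.336,.25,180), mv(.3426,.336,.25,90))"
```

```text
[0.50842288 0.32937701 0.26086832] [-0.01901203 -0.30544371 -0.30718033] 0.448747576708743
mouth [320.39813198 177.40828625]
mouth [320.40590483 178.42054584]
mouth [320.42385604 180.75860119]
sir [372.59126737 228.25072939]
sir [373.33612586 229.92751647]
sir [375.05047745 233.78805259]
[[372.5        170.5         15.5       ]
 [326.5        172.5         23.20000076]
 [320.5        220.5         16.60000038]
 [320.5        236.5         14.39999962]
 [324.5        282.5         17.70000076]
 [367.5        220.5         15.19999981]
 [352.5        197.5         25.39999962]
 [365.5        178.5         25.39999962]
 [356.5        213.5         23.20000076]
 [320.5        183.5         22.10000038]
 [351.5        168.5         21.        ]
 [332.5        207.5         18.79999924]
 [324.5        261.5         12.69999981]
 [347.5        206.5         16.60000038]]
x 0.3410 y 0.0071 z 0.0400 roll -0.0006 (phi 179.9) x 0.3410 y 0.0071 z 0.0400 roll 0.4994 (phi 179.9)
```

Request:
servo_tool([
  {"hand":-0.2,"x":0.05,"y":0.013,"z":0,"roll":0},
  {"hand":-0.2,"x":0.11,"y":0.013,"z":0,"roll":0},
  {"hand":-0.2,"x":0.18,"y":0.013,"z":0,"roll":0},
  {"hand":-0.2,"x":0.25,"y":0.013,"z":0,"roll":0},
  {"hand":-0.2,"x":0.3,"y":0.013,"z":0,"roll":0},
  {"hand":-0.2,"x":0.332,"y":0.013,"z":0.04,"roll":0},
  {"hand":-0.2,"x":0.332,"y":0.013,"z":0.08,"roll":0},
  {"hand":-0.2,"x":0.332,"y":0.013,"z":0.12,"roll":0},
  {"hand":-0.2,"x":0.332,"y":0.013,"z":0.12,"roll":0},
  {"hand":-0.2,"x":0.332,"y":0.013,"z":0.12,"roll":0},
])

```text
time: 13.2
tool_pos: [0.3425, 0.3361, 0.1989]
tcp_rot: [-0.003, -3.14, 0.002]
wrist_force: [0.0, 0.5, -0.0]
width: 0.599
grip_force: 0.0
```

```bash
python3 -c "
from h import *
w=read_camera('wrist')[:,:,::-1]; s=bot.read_state(); print(s['tool_pos'],s['joint_vel'].round(2),s['width']); w=read_camera('wrist')[:,:,::-1]; C=cam('wrist',s)
cv2.imwrite('pics/w7.png',w)
print(proj(C,(.3426,.336,.111)),proj(C,(.3175,.2793,.111)),proj(C,(.394,.32,.115)))
m=(cv2.cvtColor(w,cv2.COLOR_BGR2HSV)[:,:,1]<40)&(w.min(2)>170); n,l,st,c=cv2.connectedComponentsWithStats(m.astype(np.uint8))
for i in range(1,n):
    if 100<st[i,4]<5000: print(st[i],c[i].round(1))
print(mv(.3426,.336,.08,180))"
```

```text
[0.34342802 0.336755   0.20005286] [-0.   -0.01 -0.03  0.   -0.    0.  ] 0.5987868700725527
[319.58461797 191.90981353] [257.36432391 165.53411298] [303.24332782 243.77848147]
[  0   0  60  16 790] [26.1  6.8]
[395   0  32  14 295] [410.1   5.1]
[596   1  44  66 755] [623.   41.5]
[593  50  22  25 153] [605.1  57.5]
[ 131  138   61   62 1756] [162.5 165.8]
[  0 148  48  10 171] [ 23.4 152.5]
[248 156  18  18 189] [256.4 164.3]
[429 158  30  19 368] [443.7 167.7]
[309 183  21  18 254] [318.9 192.5]
[419 221  22  57 492] [429.9 248.5]
[390 224  19  18 263] [399.1 232.1]
[286 227  35  31 821] [303.  242.3]
[ 22 235  35  10 110] [ 35.3 238.8]
[ 67 235  36  11 109] [ 82.  239.6]
[211 261  19  25 116] [222.2 271.5]
[454 261  37  37 303] [465.5 276.4]
[326 284  26  34 363] [339.  298.7]
[287 304  46  28 217] [306.6 318.8]
[330 304  47  31 401] [351.3 323.8]
[579 332  61  46 856] [607.  350.1]
[ 159  335   61   65 1604] [194.9 370. ]
[437 350  45  50 976] [454.6 379.2]
x 0.0032 y -0.0027 z 0.2415 roll -0.0007 (phi 179.9)
```

Within 1 px for all three caps. Next I descend on small tube 1 and grip it.

Request:
servo_tool([
  {"hand":-0.2,"x":0.002,"y":-0.001,"z":0.05,"roll":0},
  {"hand":-0.2,"x":0.002,"y":-0.001,"z":0.1,"roll":0},
  {"hand":-0.2,"x":0.002,"y":-0.001,"z":0.14,"roll":0},
  {"hand":-0.2,"x":0.002,"y":-0.001,"z":0.17,"roll":0},
  {"hand":-0.2,"x":0.002,"y":-0.001,"z":0.2,"roll":0},
  {"hand":-0.2,"x":0.002,"y":-0.001,"z":0.22,"roll":0},
  {"hand":-0.2,"x":0.002,"y":-0.001,"z":0.238,"roll":0},
  {"hand":-0.2,"x":0.002,"y":-0.001,"z":0.238,"roll":0},
  {"hand":-0.2,"x":0.002,"y":-0.001,"z":0.238,"roll":0},
])

```text
time: 14.05
tool_pos: [0.3425, 0.3363, 0.0805]
tcp_rot: [0.003, 3.141, 0.0]
wrist_force: [0.7, -0.1, -0.6]
width: 0.598
grip_force: 0.0
```

Request:
servo_tool([
  {"hand":0.1,"x":0,"y":0,"z":0,"roll":0},
  {"hand":0.3,"x":0,"y":0,"z":0,"roll":0},
  {"hand":0.4,"x":0,"y":0,"z":0,"roll":0},
  {"hand":0.5,"x":0,"y":0,"z":0,"roll":0},
  {"hand":1,"x":0,"y":0,"z":0,"roll":0},
  {"hand":1,"x":0,"y":0,"z":0,"roll":0},
  {"hand":1,"x":0,"y":0,"z":0,"roll":0},
  {"hand":1,"x":0,"y":0,"z":0,"roll":0},
  {"hand":1,"x":0,"y":0,"z":0,"roll":0},
], grip_force=30)

```text
time: 14.8
tool_pos: [0.3427, 0.3365, 0.0808]
tcp_rot: [0.003, 3.14, 0.001]
wrist_force: [-0.2, -0.0, 5.7]
width: 0.2
grip_force: 29.5
```

Request:
servo_tool([
  {"hand":1,"x":0,"y":0,"z":-0.02,"roll":0},
  {"hand":1,"x":0,"y":0,"z":-0.06,"roll":0},
  {"hand":1,"x":0,"y":0,"z":-0.11,"roll":0},
  {"hand":1,"x":0,"y":0,"z":-0.17,"roll":0},
  {"hand":1,"x":0,"y":0,"z":-0.23,"roll":0},
  {"hand":1,"x":0,"y":0,"z":-0.28,"roll":0},
  {"hand":1,"x":0,"y":0,"z":-0.31,"roll":0},
  {"hand":1,"x":0,"y":0,"z":-0.32,"roll":0},
  {"hand":1,"x":0,"y":0,"z":-0.32,"roll":0},
])

```text
time: 15.55
tool_pos: [0.3427, 0.3366, 0.2417]
tcp_rot: [0.003, 3.139, 0.003]
wrist_force: [-0.7, 0.1, 0.3]
width: 0.198
grip_force: 29.3
```

Request:
servo_tool([
  {"hand":1,"x":-0.03,"y":0.01,"z":0,"roll":0},
  {"hand":1,"x":-0.08,"y":0.02,"z":0,"roll":0},
  {"hand":1,"x":-0.14,"y":0.035,"z":0,"roll":0},
  {"hand":1,"x":-0.2,"y":0.05,"z":0,"roll":0},
  {"hand":1,"x":-0.27,"y":0.065,"z":0,"roll":0},
  {"hand":1,"x":-0.33,"y":0.08,"z":0,"roll":0},
  {"hand":1,"x":-0.39,"y":0.095,"z":0,"roll":0},
  {"hand":1,"x":-0.43,"y":0.105,"z":0,"roll":0},
  {"hand":1,"x":-0.452,"y":0.11,"z":0,"roll":0},
  {"hand":1,"x":-0.452,"y":0.11,"z":0,"roll":0},
])

```text
time: 16.38
tool_pos: [0.5691, 0.39, 0.2369]
tcp_rot: [-0.005, -3.138, 0.004]
wrist_force: [-0.2, 0.0, -0.9]
width: 0.202
grip_force: 29.3
```

```bash
python3 -c "
from h import *
read_camera('wrist');s=bot.read_state(); print(s['tool_pos'],s['joint_vel'].round(2),s['width'],s['wrist_force']); w=read_camera('wrist')[:,:,::-1]; C=cam('wrist',s)
cv2.imwrite('pics/w8.png',w)
for n,p in dict(captop=s['tool_pos']+[0,0,.03],foot=s['tool_pos']-[0,0,.081],sir=(.569,.3916,.114),sl=(.5069,.3294,.114),bL=(.5069,.3916,.086)).items(): print(n,proj(C,p))
print(mv(.569,.3916,.235,180))"
```

```text
[0.5676897  0.38997693 0.23747431] [ 0.01 -0.04  0.02  0.01  0.01  0.  ] 0.19330654644646786 [-0.1245488   0.12353716 -0.57591058]
captop [320.82596636 253.88367972]
foot [320.65422192 195.59133182]
sir [322.16364654 185.36220227]
sl [259.73822074 125.06328805]
bL [322.03455189 123.64897376]
x -0.0041 y 0.0031 z 0.0063 roll -0.0006 (phi 179.9)
```

View pics/w8.png

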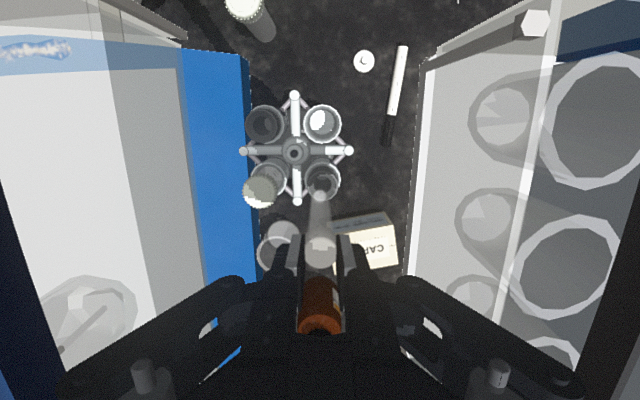

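The tube hangs upright, foot near (320,193), over the rotor sleeve at (322,182). The spare sleeve sits in its bucket at (265,124). I'll lower the tube.

Request:
servo_tool([
  {"hand":1,"x":-0.002,"y":0.003,"z":0.03,"roll":0},
  {"hand":1,"x":-0.002,"y":0.003,"z":0.06,"roll":0},
  {"hand":1,"x":-0.002,"y":0.003,"z":0.075,"roll":0},
  {"hand":1,"x":-0.002,"y":0.003,"z":0.085,"roll":0},
  {"hand":1,"x":-0.002,"y":0.003,"z":0.095,"roll":0},
  {"hand":1,"x":-0.002,"y":0.003,"z":0.105,"roll":0},
  {"hand":1,"x":-0.002,"y":0.003,"z":0.115,"roll":0},
  {"hand":1,"x":-0.002,"y":0.003,"z":0.125,"roll":0},
  {"hand":1,"x":-0.002,"y":0.003,"z":0.125,"roll":0},
])

```text
time: 17.23
tool_pos: [0.5687, 0.3918, 0.1764]
tcp_rot: [-0.003, -3.14, 0.001]
wrist_force: [-0.3, 0.3, -0.4]
width: 0.198
grip_force: 29.3
```

Request:
servo_tool([
  {"hand":1,"x":0,"y":0,"z":0.015,"roll":0},
  {"hand":1,"x":0,"y":0,"z":0.03,"roll":0},
  {"hand":1,"x":0,"y":0,"z":0.045,"roll":0},
  {"hand":1,"x":0,"y":0,"z":0.06,"roll":0},
  {"hand":1,"x":0,"y":0,"z":0.07,"roll":0},
  {"hand":1,"x":0,"y":0,"z":0.08,"roll":0},
  {"hand":1,"x":0,"y":0,"z":0.088,"roll":0},
  {"hand":1,"x":0,"y":0,"z":0.092,"roll":0},
  {"hand":1,"x":0,"y":0,"z":0.092,"roll":0},
])

```text
time: 17.98
tool_pos: [0.569, 0.3919, 0.1308]
tcp_rot: [-0.003, -3.141, 0.001]
wrist_force: [-0.1, -0.2, -0.5]
width: 0.197
grip_force: 29.3
```

Request:
servo_tool([
  {"hand":0.45,"x":0,"y":0,"z":0,"roll":0},
  {"hand":0.4,"x":0,"y":0,"z":0,"roll":0},
  {"hand":0.4,"x":0,"y":0,"z":0,"roll":0},
  {"hand":0.4,"x":0,"y":0,"z":0,"roll":0},
  {"hand":0.4,"x":0,"y":0,"z":-0.02,"roll":0},
  {"hand":0.4,"x":0,"y":0,"z":-0.06,"roll":0},
  {"hand":0.4,"x":0,"y":0,"z":-0.11,"roll":0},
  {"hand":0.4,"x":0,"y":0,"z":-0.17,"roll":0},
  {"hand":0.4,"x":0,"y":0,"z":-0.24,"roll":0},
  {"hand":0.4,"x":0,"y":0,"z":-0.24,"roll":0},
])

```text
time: 18.82
tool_pos: [0.5729, 0.3945, 0.2624]
tcp_rot: [0.003, 3.129, 0.013]
wrist_force: [0.6, 0.7, 0.6]
width: 0.299
grip_force: 0.0
```

Request:
servo_tool([
  {"hand":0.4,"x":0.05,"y":-0.02,"z":0,"roll":0},
  {"hand":0.4,"x":0.11,"y":-0.045,"z":0,"roll":0},
  {"hand":-0.2,"x":0.17,"y":-0.07,"z":0,"roll":0},
  {"hand":-0.2,"x":0.23,"y":-0.095,"z":0,"roll":0},
  {"hand":-0.2,"x":0.29,"y":-0.12,"z":0,"roll":0},
  {"hand":-0.2,"x":0.33,"y":-0.135,"z":0,"roll":0},
  {"hand":-0.2,"x":0.35,"y":-0.144,"z":0.03,"roll":0},
  {"hand":-0.2,"x":0.35,"y":-0.144,"z":0.06,"roll":0},
  {"hand":-0.2,"x":0.35,"y":-0.144,"z":0.08,"roll":0},
  {"hand":-0.2,"x":0.35,"y":-0.144,"z":0.08,"roll":0},
])

```text
time: 19.65
tool_pos: [0.3929, 0.3196, 0.2098]
tcp_rot: [-0.003, -3.139, 0.003]
wrist_force: [0.5, 0.4, -0.6]
width: 0.603
grip_force: 0.0
```

```bash
python3 -c "
from h import *
w=read_camera('wrist')[:,:,::-1]; s=bot.read_state(); print(s['tool_pos'],s['joint_vel'].round(2),s['width']); w=read_camera('wrist')[:,:,::-1]; C=cam('wrist',s)
cv2.imwrite('pics/w9.png',w)
print(proj(C,(.394,.32,.115)),proj(C,(.3175,.2793,.111)),'sm in sir',proj(C,(.569,.3916,.157)),proj(C,(.569,.3916,.165)))
m=(cv2.cvtColor(w,cv2.COLOR_BGR2HSV)[:,:,1]<40)&(w.min(2)>150); n,l,st,c=cv2.connectedComponentsWithStats(m.astype(np.uint8))
for i in range(1,n):
    if 150<st[i,4]<3000 and 220<c[i][0]<480: print(st[i],c[i].round(1))
print(mv(.394,.32,.085,180))"
```

```text
[0.39363404 0.32007311 0.21091137] [-0.   -0.   -0.04  0.    0.01 -0.  ] 0.601766975787571
[320.45260817 191.32841575] [275.22501613 108.44934829] sm in sir [391.14565015 368.59335669] [392.98761868 375.38447837]
[419  57  33  22 365] [440.3  70.9]
[264  97  22  23 352] [274.5 107.3]
[443 116  30  21 392] [458.  127.4]
[302 176  36  32 815] [319.7 191.8]
[432 184  23  59 569] [443.1 212.3]
[403 186  20  20 309] [412.4 195.3]
[340 242  26  38 427] [352.9 258.7]
[299 271  26  33 257] [311.5 289.7]
[ 312  270   62   66 1000] [348.5 306.4]
[421 343  18  33 487] [429.7 358.8]
[443 357  39  43 773] [458.2 382.7]
x 0.0007 y -0.0011 z 0.2536 roll -0.0006 (phi 179.9)
```

Request:
servo_tool([
  {"hand":-0.2,"x":0,"y":0,"z":0.05,"roll":0},
  {"hand":-0.2,"x":0,"y":0,"z":0.1,"roll":0},
  {"hand":-0.2,"x":0,"y":0,"z":0.14,"roll":0},
  {"hand":-0.2,"x":0,"y":0,"z":0.17,"roll":0},
  {"hand":-0.2,"x":0,"y":0,"z":0.2,"roll":0},
  {"hand":-0.2,"x":0,"y":0,"z":0.22,"roll":0},
  {"hand":-0.2,"x":0,"y":0,"z":0.24,"roll":0},
  {"hand":-0.2,"x":0,"y":0,"z":0.256,"roll":0},
  {"hand":-0.2,"x":0,"y":0,"z":0.256,"roll":0},
  {"hand":-0.2,"x":0,"y":0,"z":0.256,"roll":0},
])

```text
time: 20.58
tool_pos: [0.3943, 0.3206, 0.0836]
tcp_rot: [-0.003, -3.141, 0.0]
wrist_force: [0.1, -0.8, -0.4]
width: 0.598
grip_force: 0.0
```

Request:
servo_tool([
  {"hand":0.1,"x":0,"y":0,"z":0,"roll":0},
  {"hand":0.2,"x":0,"y":0,"z":0,"roll":0},
  {"hand":0.3,"x":0,"y":0,"z":0,"roll":0},
  {"hand":1,"x":0,"y":0,"z":0,"roll":0},
  {"hand":1,"x":0,"y":0,"z":0,"roll":0},
  {"hand":1,"x":0,"y":0,"z":0,"roll":0},
  {"hand":1,"x":0,"y":0,"z":0,"roll":0},
  {"hand":1,"x":0,"y":0,"z":0,"roll":0},
], grip_force=40)

```text
time: 21.25
tool_pos: [0.3951, 0.3212, 0.085]
tcp_rot: [0.003, 3.139, 0.002]
wrist_force: [-0.8, 0.1, 6.1]
width: 0.336
grip_force: 39.3
```

Request:
servo_tool([
  {"hand":1,"x":0,"y":0,"z":-0.02,"roll":0},
  {"hand":1,"x":0,"y":0,"z":-0.06,"roll":0},
  {"hand":1,"x":0,"y":0,"z":-0.11,"roll":0},
  {"hand":1,"x":0,"y":0,"z":-0.16,"roll":0},
  {"hand":1,"x":0,"y":0,"z":-0.21,"roll":0},
  {"hand":1,"x":0,"y":0,"z":-0.25,"roll":0},
  {"hand":1,"x":0,"y":0,"z":-0.28,"roll":0},
  {"hand":1,"x":0,"y":0,"z":-0.29,"roll":0},
  {"hand":1,"x":0,"y":0,"z":-0.29,"roll":0},
])

```text
time: 22.0
tool_pos: [0.3949, 0.3211, 0.2305]
tcp_rot: [0.003, 3.139, 0.003]
wrist_force: [1.3, -0.4, -1.1]
width: 0.341
grip_force: 39.5
```

Request:
servo_tool([
  {"hand":1,"x":-0.03,"y":0.02,"z":0,"roll":0},
  {"hand":1,"x":-0.07,"y":0.04,"z":0,"roll":0},
  {"hand":1,"x":-0.11,"y":0.07,"z":0,"roll":0},
  {"hand":1,"x":-0.15,"y":0.1,"z":0,"roll":0},
  {"hand":1,"x":-0.19,"y":0.12,"z":0,"roll":0},
  {"hand":1,"x":-0.21,"y":0.135,"z":0,"roll":0},
  {"hand":1,"x":-0.224,"y":0.141,"z":0,"roll":0},
  {"hand":1,"x":-0.224,"y":0.141,"z":0,"roll":0},
  {"hand":1,"x":-0.224,"y":0.141,"z":0,"roll":0},
])

```text
time: 22.75
tool_pos: [0.5054, 0.3901, 0.227]
tcp_rot: [-0.003, -3.139, 0.003]
wrist_force: [-0.3, 0.3, -0.8]
width: 0.337
grip_force: 39.6
```

```bash
python3 -c "
from h import *
read_camera('wrist');s=bot.read_state(); print(s['tool_pos'],s['joint_vel'].round(2),s['width'],s['wrist_force']); w=read_camera('wrist')[:,:,::-1]; C=cam('wrist',s)
cv2.imwrite('pics/w10.png',w)
for n,p in dict(captop=s['tool_pos']+[0,0,.031],foot=s['tool_pos']-[0,0,.084],bL=(.5069,.3916,.086),sl=(.5069,.3294,.114)).items(): print(n,proj(C,p))
print(mv(.5069,.3916,.225,180))"
```

```text
[0.50522627 0.39002978 0.22748929] [ 0.   -0.02  0.   -0.   -0.    0.  ] 0.33556904504275986 [-0.29159503  0.02725462 -1.02820391]
captop [320.87367827 254.86197448]
foot [320.57957718 194.51657541]
bL [321.92000133 181.4399392 ]
sl [261.18131956 188.0252122 ]
x -0.0033 y 0.0030 z 0.0059 roll -0.0006 (phi 179.9)
```

View pics/w10.png

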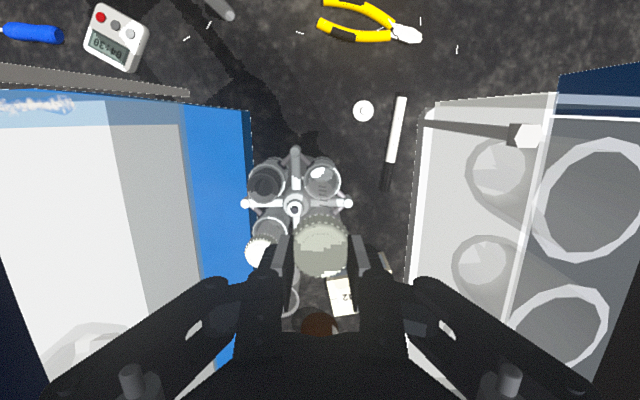

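The large tube hangs upright over its bucket: cap at (321,250), bucket rim at (322,181). The spare sleeve shows as a dark bore at (267,183). Lowering.

Request:
servo_tool([
  {"hand":1,"x":-0.003,"y":0.003,"z":0.03,"roll":0},
  {"hand":1,"x":-0.003,"y":0.003,"z":0.06,"roll":0},
  {"hand":1,"x":-0.003,"y":0.003,"z":0.085,"roll":0},
  {"hand":1,"x":-0.003,"y":0.003,"z":0.1,"roll":0},
  {"hand":1,"x":-0.003,"y":0.003,"z":0.11,"roll":0},
  {"hand":1,"x":-0.003,"y":0.003,"z":0.12,"roll":0},
  {"hand":1,"x":-0.003,"y":0.003,"z":0.13,"roll":0},
  {"hand":1,"x":-0.003,"y":0.003,"z":0.14,"roll":0},
  {"hand":1,"x":-0.003,"y":0.003,"z":0.14,"roll":0},
])

```text
time: 23.6
tool_pos: [0.5074, 0.392, 0.1576]
tcp_rot: [-0.003, -3.141, 0.001]
wrist_force: [-1.4, 0.2, -0.5]
width: 0.337
grip_force: 39.6
```

Request:
servo_tool([
  {"hand":1,"x":0,"y":0,"z":0.015,"roll":0},
  {"hand":1,"x":0,"y":0,"z":0.03,"roll":0},
  {"hand":1,"x":0,"y":0,"z":0.045,"roll":0},
  {"hand":1,"x":0,"y":0,"z":0.06,"roll":0},
  {"hand":1,"x":0,"y":0,"z":0.07,"roll":0},
  {"hand":1,"x":0,"y":0,"z":0.08,"roll":0},
  {"hand":1,"x":0,"y":0,"z":0.088,"roll":0},
  {"hand":1,"x":0,"y":0,"z":0.09,"roll":0},
  {"hand":1,"x":0,"y":0,"z":0.09,"roll":0},
])

```text
time: 24.35
tool_pos: [0.5076, 0.3921, 0.1131]
tcp_rot: [-0.003, -3.141, 0.001]
wrist_force: [0.0, -0.5, -0.9]
width: 0.334
grip_force: 39.6
```

Request:
servo_tool([
  {"hand":0.2,"x":0,"y":0,"z":0,"roll":0},
  {"hand":0.12,"x":0,"y":0,"z":0,"roll":0},
  {"hand":0.12,"x":0,"y":0,"z":0,"roll":0},
  {"hand":0.12,"x":0,"y":0,"z":0,"roll":0},
  {"hand":0.12,"x":0,"y":0,"z":-0.02,"roll":0},
  {"hand":0.12,"x":0,"y":0,"z":-0.06,"roll":0},
  {"hand":0.12,"x":0,"y":0,"z":-0.11,"roll":0},
  {"hand":0.12,"x":0,"y":0,"z":-0.17,"roll":0},
  {"hand":0.12,"x":0,"y":0,"z":-0.24,"roll":0},
  {"hand":0.12,"x":0,"y":0,"z":-0.26,"roll":0},
])

```text
time: 25.18
tool_pos: [0.5103, 0.3941, 0.2515]
tcp_rot: [0.003, 3.133, 0.009]
wrist_force: [0.7, 0.4, 0.8]
width: 0.436
grip_force: 0.0
```

Request:
servo_tool([
  {"hand":0,"x":0.05,"y":-0.03,"z":0,"roll":0},
  {"hand":0,"x":0.11,"y":-0.065,"z":0,"roll":0},
  {"hand":-0.2,"x":0.17,"y":-0.1,"z":0,"roll":0},
  {"hand":-0.2,"x":0.23,"y":-0.14,"z":0,"roll":0},
  {"hand":-0.2,"x":0.29,"y":-0.175,"z":0,"roll":0},
  {"hand":-0.2,"x":0.34,"y":-0.2,"z":0,"roll":0},
  {"hand":-0.2,"x":0.37,"y":-0.22,"z":0,"roll":0},
  {"hand":-0.2,"x":0.38,"y":-0.226,"z":0.03,"roll":0},
  {"hand":-0.2,"x":0.38,"y":-0.226,"z":0.06,"roll":0},
  {"hand":-0.2,"x":0.38,"y":-0.226,"z":0.06,"roll":0},
])

```text
time: 26.02
tool_pos: [0.3156, 0.2782, 0.2115]
tcp_rot: [-0.003, -3.139, 0.003]
wrist_force: [-0.2, -0.5, -0.0]
width: 0.6
grip_force: 0.0
```

```bash
python3 -c "
from h import *
w=read_camera('wrist')[:,:,::-1]; s=bot.read_state(); print(s['tool_pos'],s['joint_vel'].round(2),s['width']); w=read_camera('wrist')[:,:,::-1]; C=cam('wrist',s)
print(proj(C,(.3175,.2793,.111)))
m=(cv2.cvtColor(w,cv2.COLOR_BGR2HSV)[:,:,1]<40)&(w.min(2)>150); n,l,st,c=cv2.connectedComponentsWithStats(m.astype(np.uint8))
for i in range(1,n):
    if 150<st[i,4]<3000 and 280<c[i][0]<360: print(st[i],c[i].round(1))
print(mv(.3175,.2793,.08,180))"
```

```text
[0.31641856 0.27878968 0.21273704] [-0.    0.01 -0.05  0.    0.01  0.  ] 0.5995290391189368
[321.06730975 190.44512463]
[311 181  20  19 302] [320.3 189.6]
x -0.0005 y -0.0002 z 0.2675 roll -0.0006 (phi 179.9)
```

Request:
servo_tool([
  {"hand":-0.2,"x":-0.001,"y":0,"z":0.05,"roll":0},
  {"hand":-0.2,"x":-0.001,"y":0,"z":0.1,"roll":0},
  {"hand":-0.2,"x":-0.001,"y":0,"z":0.15,"roll":0},
  {"hand":-0.2,"x":-0.001,"y":0,"z":0.19,"roll":0},
  {"hand":-0.2,"x":-0.001,"y":0,"z":0.22,"roll":0},
  {"hand":-0.2,"x":-0.001,"y":0,"z":0.245,"roll":0},
  {"hand":-0.2,"x":-0.001,"y":0,"z":0.264,"roll":0},
  {"hand":-0.2,"x":-0.001,"y":0,"z":0.264,"roll":0},
  {"hand":-0.2,"x":-0.001,"y":0,"z":0.264,"roll":0},
])

```text
time: 26.87
tool_pos: [0.3185, 0.2799, 0.082]
tcp_rot: [-0.003, -3.142, 0.0]
wrist_force: [-0.2, 0.2, 0.5]
width: 0.599
grip_force: 0.0
```

Request:
servo_tool([
  {"hand":0.1,"x":0,"y":0,"z":0,"roll":0},
  {"hand":0.3,"x":0,"y":0,"z":0,"roll":0},
  {"hand":0.4,"x":0,"y":0,"z":0,"roll":0},
  {"hand":0.5,"x":0,"y":0,"z":0,"roll":0},
  {"hand":1,"x":0,"y":0,"z":0,"roll":0},
  {"hand":1,"x":0,"y":0,"z":0,"roll":0},
  {"hand":1,"x":0,"y":0,"z":0,"roll":0},
  {"hand":1,"x":0,"y":0,"z":0,"roll":0},
  {"hand":1,"x":0,"y":0,"z":0,"roll":0},
], grip_force=30)

```text
time: 27.62
tool_pos: [0.3187, 0.2801, 0.0824]
tcp_rot: [0.003, 3.14, 0.001]
wrist_force: [-0.1, -0.2, 5.6]
width: 0.193
grip_force: 29.5
```

Request:
servo_tool([
  {"hand":1,"x":0,"y":0,"z":-0.02,"roll":0},
  {"hand":1,"x":0,"y":0,"z":-0.06,"roll":0},
  {"hand":1,"x":0,"y":0,"z":-0.11,"roll":0},
  {"hand":1,"x":0,"y":0,"z":-0.17,"roll":0},
  {"hand":1,"x":0,"y":0.02,"z":-0.23,"roll":0},
  {"hand":1,"x":0,"y":0.05,"z":-0.28,"roll":0},
  {"hand":1,"x":0,"y":0.08,"z":-0.31,"roll":0},
  {"hand":1,"x":0,"y":0.11,"z":-0.32,"roll":0},
  {"hand":1,"x":0,"y":0.12,"z":-0.32,"roll":0},
  {"hand":1,"x":0,"y":0.12,"z":-0.32,"roll":0},
])

```text
time: 28.45
tool_pos: [0.3179, 0.3402, 0.2416]
tcp_rot: [-0.001, -3.141, 0.0]
wrist_force: [-0.0, -1.0, -0.9]
width: 0.19
grip_force: 29.3
```

Request:
servo_tool([
  {"hand":1,"x":-0.04,"y":0,"z":0,"roll":0},
  {"hand":1,"x":-0.09,"y":0,"z":0,"roll":0},
  {"hand":1,"x":-0.15,"y":0,"z":0,"roll":0},
  {"hand":1,"x":-0.21,"y":0,"z":0,"roll":0},
  {"hand":1,"x":-0.27,"y":0,"z":0,"roll":0},
  {"hand":1,"x":-0.32,"y":-0.005,"z":0,"roll":0},
  {"hand":1,"x":-0.36,"y":-0.01,"z":0,"roll":0},
  {"hand":1,"x":-0.379,"y":-0.02,"z":0,"roll":0},
  {"hand":1,"x":-0.379,"y":-0.02,"z":0,"roll":0},
  {"hand":1,"x":-0.379,"y":-0.02,"z":0,"roll":0},
])

```text
time: 29.28
tool_pos: [0.5066, 0.3281, 0.2403]
tcp_rot: [-0.005, -3.139, 0.002]
wrist_force: [-0.2, -0.1, -0.5]
width: 0.189
grip_force: 29.3
```

```bash
python3 -c "
from h import *
read_camera('wrist');s=bot.read_state(); print(s['tool_pos'],s['joint_vel'].round(2),s['width'],s['wrist_force']); w=read_camera('wrist')[:,:,::-1]; C=cam('wrist',s)
cv2.imwrite('pics/w11.png',cv2.resize(w[130:280,240:440],None,fx=4,fy=4,interpolation=cv2.INTER_CUBIC))
for n,p in dict(captop=s['tool_pos']+[0,0,.029],foot=s['tool_pos']-[0,0,.082],large=(.5069,.3916,.139),sl=(.5069,.3294,.114),sl_119=(.5069,.3294,.119),sm=(.569,.3916,.157)).items(): print(n,proj(C,p),(proj(C,p)-[240,130])*4)
print(mv(.508,.3294,.24,180))"
```

```text
[0.50624537 0.32856794 0.24076648] [ 0.01 -0.01 -0.   -0.   -0.    0.  ] 0.18964539026223357 [ 0.36170231  0.0577137  -0.27925603]
captop [320.89366917 253.07724389] [323.57467667 492.30897556]
foot [320.53446048 195.1505142 ] [322.13784192 260.60205679]
large [384.72465888 190.01068894] [578.89863551 240.04275574]
sl [321.243762   183.81911918] [324.97504801 215.27647671]
sl_119 [321.26352353 184.99064884] [325.05409412 219.96259537]
sm [384.55860518 255.65845167] [578.23442074 502.63380669]
x -0.0037 y 0.0009 z 0.0023 roll -0.0005 (phi 179.9)
```

View pics/w11.png

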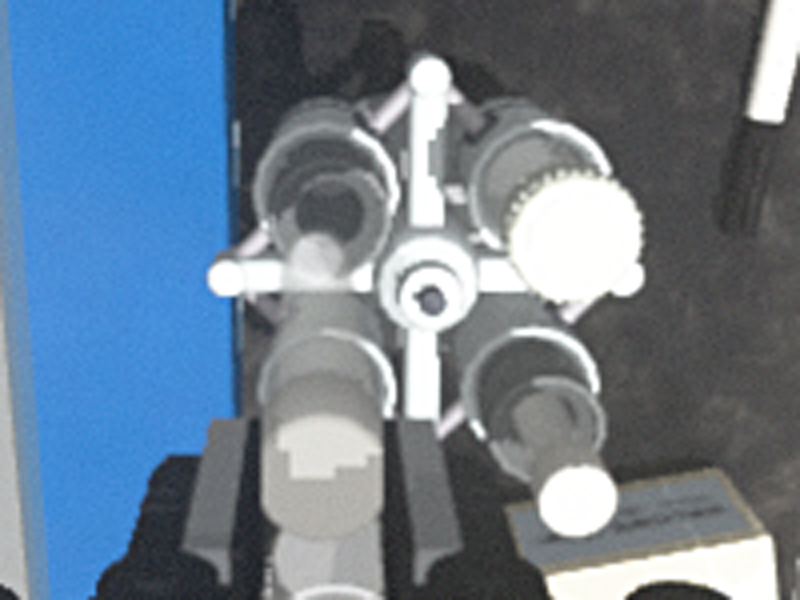

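The final crop shows the large tube seated (cap 575,237 against predicted 579,240) and small tube 1 seated (578,500 against 578,503). The spare sleeve mouth is at (330,218), as predicted for fully down. Lowering the last tube.

Request:
servo_tool([
  {"hand":1,"x":-0.003,"y":0.002,"z":0.03,"roll":0},
  {"hand":1,"x":-0.003,"y":0.002,"z":0.06,"roll":0},
  {"hand":1,"x":-0.003,"y":0.002,"z":0.08,"roll":0},
  {"hand":1,"x":-0.003,"y":0.002,"z":0.09,"roll":0},
  {"hand":1,"x":-0.003,"y":0.002,"z":0.1,"roll":0},
  {"hand":1,"x":-0.003,"y":0.002,"z":0.11,"roll":0},
  {"hand":1,"x":-0.003,"y":0.002,"z":0.12,"roll":0},
  {"hand":1,"x":-0.003,"y":0.002,"z":0.13,"roll":0},
  {"hand":1,"x":-0.003,"y":0.002,"z":0.13,"roll":0},
])

```text
time: 30.13
tool_pos: [0.5087, 0.33, 0.1756]
tcp_rot: [-0.003, -3.14, 0.001]
wrist_force: [0.2, -0.6, -0.9]
width: 0.187
grip_force: 29.3
```

Request:
servo_tool([
  {"hand":1,"x":0,"y":0,"z":0.015,"roll":0},
  {"hand":1,"x":0,"y":0,"z":0.03,"roll":0},
  {"hand":1,"x":0,"y":0,"z":0.045,"roll":0},
  {"hand":1,"x":0,"y":0,"z":0.06,"roll":0},
  {"hand":1,"x":0,"y":0,"z":0.07,"roll":0},
  {"hand":1,"x":0,"y":0,"z":0.08,"roll":0},
  {"hand":1,"x":0,"y":0,"z":0.085,"roll":0},
  {"hand":1,"x":0,"y":0,"z":0.087,"roll":0},
  {"hand":1,"x":0,"y":0,"z":0.087,"roll":0},
])

```text
time: 30.88
tool_pos: [0.509, 0.3302, 0.1328]
tcp_rot: [-0.003, -3.141, 0.0]
wrist_force: [0.1, -0.6, -0.2]
width: 0.194
grip_force: 29.3
```

Request:
servo_tool([
  {"hand":0.45,"x":0,"y":0,"z":0,"roll":0},
  {"hand":0.4,"x":0,"y":0,"z":0,"roll":0},
  {"hand":0.4,"x":0,"y":0,"z":0,"roll":0},
  {"hand":0.4,"x":0,"y":0,"z":0,"roll":0},
  {"hand":0.4,"x":0,"y":0,"z":-0.02,"roll":0},
  {"hand":0.4,"x":0,"y":0,"z":-0.06,"roll":0},
  {"hand":0.4,"x":0,"y":0,"z":-0.11,"roll":0},
  {"hand":0.4,"x":0,"y":0,"z":-0.17,"roll":0},
  {"hand":0.4,"x":0,"y":0,"z":-0.24,"roll":0},
  {"hand":0.4,"x":0,"y":0,"z":-0.24,"roll":0},
])

```text
time: 31.72
tool_pos: [0.513, 0.3326, 0.2631]
tcp_rot: [0.003, 3.129, 0.012]
wrist_force: [0.8, 0.3, 1.0]
width: 0.3
grip_force: 0.0
```

Request:
servo_tool([
  {"hand":0.4,"x":0.05,"y":0.02,"z":0,"roll":0},
  {"hand":0.4,"x":0.1,"y":0.05,"z":0,"roll":0},
  {"hand":0.4,"x":0.13,"y":0.07,"z":0,"roll":0},
  {"hand":0.4,"x":0.13,"y":0.07,"z":0,"roll":0},
  {"hand":0.4,"x":0.13,"y":0.07,"z":0,"roll":0},
  {"hand":0.4,"x":0.13,"y":0.07,"z":0,"roll":0},
])

```text
time: 32.22
tool_pos: [0.4448, 0.3653, 0.2537]
tcp_rot: [0.002, 3.14, 0.0]
wrist_force: [0.7, 0.5, 1.2]
width: 0.3
grip_force: 0.0
```

Request:
servo_tool([
  {"hand":0.4,"x":0,"y":0,"z":-0.06,"roll":0},
  {"hand":0.4,"x":-0.07,"y":0,"z":-0.1,"roll":0},
  {"hand":0.4,"x":-0.14,"y":0,"z":-0.1,"roll":0},
  {"hand":0.4,"x":-0.21,"y":0,"z":-0.1,"roll":0},
  {"hand":0.4,"x":-0.27,"y":0,"z":-0.1,"roll":0},
  {"hand":0.4,"x":-0.31,"y":0,"z":-0.1,"roll":0},
  {"hand":0.4,"x":-0.31,"y":0,"z":-0.1,"roll":0},
  {"hand":0.4,"x":-0.31,"y":0,"z":-0.1,"roll":0},
])

```text
time: 32.88
tool_pos: [0.6008, 0.3637, 0.3019]
tcp_rot: [-0.007, -3.14, 0.001]
wrist_force: [0.2, -0.4, 0.3]
width: 0.3
grip_force: 0.0
```

```bash
python3 -c "
from h import *
read_camera('wrist');s=bot.read_state(); print(s['tool_pos'],s['joint_vel'].round(2)); w=read_camera('wrist')[:,:,::-1]; C=cam('wrist',s); cv2.imwrite('pics/w12.png',w)
m=(cv2.cvtColor(w,cv2.COLOR_BGR2HSV)[:,:,1]<45)&(w.min(2)>200); n,l,st,c=cv2.connectedComponentsWithStats(m.astype(np.uint8))
for i in range(1,n):
    if 60<st[i,4]<3000 and 200<c[i][0]<440 and c[i][1]<260: print(st[i],c[i].round(1))
for k,p in dict(large=(.5069,.3916,.139),lir=(.569,.3294,.139),sm1=(.569,.3916,.157),sm2=(.5069,.3294,.157),sm2_hi=(.5069,.3294,.167)).items(): print(k,proj(C,p))"
```

```text
[0.59976333 0.36414424 0.30233562] [ 0.02 -0.03  0.02  0.   -0.    0.  ]
[396  31  18  62 468] [404.6  61. ]
[367  35  18  20 266] [375.3  44.4]
[ 409   50   30  229 1739] [423.7 159.7]
[313  68  12  40 249] [317.3  86.1]
[329  77  31  39 776] [344.4  94.1]
[279  78  34  36 149] [298.7  96.3]
[278  83  18  20 276] [286.5  92.6]
[307 110  22  22 307] [318.4 120.4]
[283 117  23   7 150] [294.6 119.9]
[330 116  38  27 329] [349.1 122.1]
[308 133  25  37 267] [318.3 152.5]
[337 143  18  17 240] [345.1 151.1]
[ 343  188   62   46 1994] [374.3 210.7]
large [345.18977372  92.92232062]
lir [290.247328   149.65078275]
sm1 [345.42170929 151.65361415]
sm2 [286.73549285  92.08142436]
sm2_hi [285.62739778  91.46704487]
```

Every placed cap is within about 1.5 px of its seated position and the arm is clear, so I'm handing in.

```bash
python3 -c "
from workcell import ticket
print(ticket.finish_job())"
```

```text
the job is handed in; nothing more can be done
None
```

The rotor is loaded as asked and handed in at about 33 s: the large tube and spare sleeve are in the buckets opposite their like, and each sleeve holds one small tube. The last wrist picture put every cap I placed within 1.5 px of its seated position, but one view shows height poorly. My cap search didn't pick out the large tube already in the rotor, and no verdict came back.

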